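Pack the floating candles with the pedal packer and clip the batch

TASK

Pack every round candle disc on the table into the packer's covered trough: set one upright in the loading pocket, press the spring pedal down to its stop so that the pusher drives the candle fully under the hold-down bars, let the pedal come up, and repeat until none is left. Then mark the batch as packed: squeeze the sprung clip off its rack and let it bite squarely, jaws down, on the top edge of the packer's end plate, about its middle. Leave the other things on the table where they are.

Things in the scene. Friction and masses are not known exactly. Their poses are not given: they have to be found in the camera images.
- packer: bench-top candle packer, fixed (place and yaw vary). Origin on the table under the pocket centre; y runs from pocket along the lane to the end plate, the pedal is on its -x side. Steel bed 75 mm wide, 12 mm high, y -155 to 220 mm. Grey pusher housing y -155 to -85, top at 74 mm. Two guides, 6 mm high over the bed, 40 mm apart, line pocket and lane
- pocket (a point): centre of the loading pocket, on the bed, 12 mm above the table; axes as the packer's. A disc set upright within 4 mm in y and 2.5 mm in x stands between the guides before the pusher, a block 34 mm wide, 26 mm tall, its face at y = -24 mm at rest. A disc counts as in the trough from y = 47 mm, between the guides (x within 12 mm)
- lane (a point): middle of the covered lane (the trough) on the bed, y = 120 mm from the pocket; axes as the packer's. Covered from y = 30 mm by two hold-down bars, 32 to 38 mm over the bed (cross-pieces to 44 mm) with a 10 mm slot, so candles enter only from the pocket and fingers cannot follow. Ends at the end plate, y = 210 mm; holds five discs in a row
- pedal (a joint): angle of the packer's spring pedal, rad: 0 up (rest), 0.35 down at its stop. Drives the pusher towards +y, 0.171 m per rad: a full stroke of 60 mm leaves a disc's centre 53 mm past the pocket centre and shoves the discs before it along by 34 mm. Pedal and pusher spring back when let go
- pedal_pad (a point): top of the pedal's rubber pad, 85 mm from the hinge: press here, straight down. Dark plate 105 x 62 mm, hinge along packer y at x -50, y -85, height 18 mm; the free end points to packer -x and is raised 0.35 rad at rest. This point is 54 mm above the table at rest; at the stop the pedal is level and it is at 25 mm, 8 mm farther out. 5 N starts it, 9 N holds it down
- plate_top (a point): middle of the top edge of the packer's steel end plate, at packer y = 212.5 mm, 90 mm above the table; axes as the packer's. The plate is upright, 5 mm thick (along y), 64 mm wide (along x) and bare for 34 mm below its top
- rack: the clip rack, fixed (place and yaw vary): wooden foot 100 x 70 x 12 mm with an upright steel plate, 100 mm long along its x axis, 5 mm thick (along y), top at 80 mm. Origin under its centre on the table top
- clip: batch clip, 55 g, a sprung clip like a big clothes peg, at the start astride the rack's plate, jaws down, pivot 14 mm above the plate's edge; put it on the end plate at the same depth. Origin at its pivot; z up to the levers, y across the jaws (squeeze this way), x along the bitten edge, 24 mm wide. Jaw pads 24 to 36 mm below the pivot. The frame is one half's: tilts 0.2 rad when squeezed
- clip_grip (a point): point midway between the clip's two black lever pads, 28 mm above its pivot: squeeze here. The pads reach from 15 to 41 mm above the pivot; over their outsides 37 mm apart at rest (43 mm at the top), 26 mm and parallel when squeezed. 8 N starts it, 12 N opens it fully (30 N grip is fine): the jaws then gape 17 mm
- clip_jaw (a joint): opening of the clip's jaws, rad: 0 biting a 5 mm plate, -0.16 shut on nothing, 0.42 fully open
- candle0: a floating candle: plain pale wax disc, 34 mm across, 28 mm tall, 36 g, standing flat on the table; origin at the centre of its underside, z up. May be absent (None). All the candle discs are alike
- candle1: a floating candle: plain pale wax disc, 34 mm across, 28 mm tall, 36 g, standing flat on the table; origin at the centre of its underside, z up. May be absent (None). All the candle discs are alike
- candle2: a floating candle: plain pale wax disc, 34 mm across, 28 mm tall, 36 g, standing flat on the table; origin at the centre of its underside, z up. May be absent (None). All the candle discs are alike
- candle3: a floating candle: plain pale wax disc, 34 mm across, 28 mm tall, 36 g, standing flat on the table; origin at the centre of its underside, z up. May be absent (None). All the candle discs are alike
- candle4: a floating candle: plain pale wax disc, 34 mm across, 28 mm tall, 36 g, standing flat on the table; origin at the centre of its underside, z up. May be absent (None). All the candle discs are alike
- star: a star-shaped golden wax candle, about 62 mm across, 16 mm tall. Stands loose among the work; not part of the job, leave it where it is. Origin at the centre of its underside.
- jar: a capped jar, 52 mm across, 80 mm tall. Stands loose among the work; not part of the job, leave it where it is. Origin at the centre of its underside.
- dish: a small steel bowl, 70 mm across, 25 mm tall. Stands loose among the work; not part of the job, leave it where it is. Origin at the centre of its underside.
- tin: a closed metal tin, 60 mm across, 50 mm tall. Stands loose among the work; not part of the job, leave it where it is. Origin at the centre of its underside.
- dye: a small amber dye bottle, 36 mm across, 70 mm tall. Stands loose among the work; not part of the job, leave it where it is. Origin at the centre of its underside.
Not all that is in view belongs to the job. What is shaped like the candle2 but pink or purple is not meant.

How it is judged:
By the outcome, as a careful person would: the job done as asked, in the order asked, and still so for the second after the job is handed in, with the robot touching nothing.
Of candle0, candle1, candle2, candle3, candle4 only 3 to 5 are there at a start; the rules pass over those that are not, and their reading is None.
At some moment in a run one of candle0, candle1, candle2, candle3, candle4 may be knocked a few centimetres aside while the robot is not near it.
It also fails if it takes over 210 s, if anything falls off the work surface, if the arm or the gripper's body presses on something with over 40 N, if the wrist force passes 120 N, or if a joint passes its speed limit or range.

ROBOT

A 6-joint arm with a two-finger parallel gripper is mounted at the origin on the work surface. World frame = base frame: x ahead of the robot, y to its left, z up, the work surface at z = 0. Lengths are in m, angles in rad, forces in N, time in s.
With the tool pointing down it reaches from about 0.35 to 0.975 m from the base axis. Payload 4.9 kg.
Tool frame: the origin (TCP) lies at the very end of the fingers, on their centre line; the grasp point (between the pads) lies 19 mm behind it; z points along the fingers, y is the line along which they close (so a half turn about z gives the same grasp; the last joint's range is limited). The gripper opens to 85 mm and grips with 20 to 120 N. Pads are 22 mm wide; open, the fingers measure 114 mm over their backs; the gripper's body (76 mm by 85 mm) begins 54 mm behind the grasp point. The pads swing forward as they close: fully open they stand 13 mm farther back than shut.
Start: joints at [1.007, 0.053, 1.613, -0, 1.476, -0.119], TCP at [0.269, 0.564, 0.231] pointing down, gripper open.
Joint ranges: [-3.01, 3.01], [-1.01, 2.22], [0.06, 2.58], [-1.02, 4.17], [0.09, 2.62], [-3.14, 3.14]. Speed limits (rad/s): [2.57, 2.57, 3.14, 3.14, 3.14, 3.14].

INTERFACE

Orientations are given as a unit quaternion [w, x, y, z].
In Python, from plant import manip gives the robot as it stands.
- The arm moves only by the tool send_rows, never from a script. Its argument "increments" is a list of rows, each an object of numbers: "claw": the closure, from -1 (fully open) to 1 (shut); "dx", "dy", "dz": the shift along the tool's x, y, z in units of 0.5 m (1.0 is 0.5 m); "yaw": the turn about the tool's z in units of 1.5 rad (1.0 is 1.5 rad). A call has 1 to 20 rows; each row is the pose to reach, as a shift and turn from the pose commanded when the call began, along the tool's axes at that moment; what a row does not reach only later rows make up. A row lasts 1/8 s, in which the tool goes at most 62.5 mm and 10.7 degrees, less where a joint would pass 70% of its speed; a pose out of reach is approached as far as the arm can. A call with a number of a shift or a turn outside -1 to 1 is refused whole. A call with a gripper value outside its range is refused whole. The fingers move at their own pace and stop on an object; the grip force is fixed at half the most. Time passes only in rows, so rows that repeat a pose let the fingers close. It gives the time, the measured TCP pose, the force, the opening and the grip force at its end, in the units of the state.
- manip.state(): the state, without advancing time (a new reading comes with each control period).
- manip.grab_frame(name): name is "side" or "top" or "wrist"; returns the picture (420x560x3 uint8, red, green, blue); there is no depth.
- manip.camera_params(name): a dict with "camera_matrix" (3x3 intrinsics, pixels), "k1" (the pictures are not rectified: a ray, as slopes to the right and down, at radius r is drawn at 1 + k1 r^2 times it, then the intrinsics apply), "extrinsics" (4x4, takes a point from world to camera coordinates); the wrist camera has in their place "tool_from_camera" (4x4, takes a point from camera to tool coordinates, whose origin is the TCP and whose axes are the flange's). Camera axes: x right, y down, z forward; pixel columns grow to the right and rows downward; lengths in m; the calibration is good to about 2 mm. A picture is of the moment at which its call begins: read the wrist's pose just before it. camera_params takes no time and is no camera call.
- manip.job_done(): hands the job in; it is judged then, once.
The state is a dict: "time": time; "joint_pos": joint angles; "joint_vel": joint speeds; "joint_efforts": joint torques, N m; "tool_pos": TCP position; "tool_rot": TCP orientation; "contact_force": force on the tool from outside, world axes, zero at the start; "ft_torque": the same for the moment, N m; "gripper_width": opening from 0.0 (shut) to 1.0 (fully open); "grasp_force": force on a finger pad.
Only numpy, scipy, OpenCV 4.12 (cv2) and the standard library are available. Lean on these libraries where they do the work, as an engineer would, in place of code of your own. Each camera call takes 0.05 s, during which the arm holds its last target. There are 200 camera calls.

## Working session

There is one attempt and no reset: what is moved stays moved. The work goes in short steps, Python scripts to look and compute and a tool call to move; the robot and the scene stay as the last step left them, time stands still between calls to the robot, and variables do not carry over. Pictures are saved under pics/ and viewed, at most 14 in all, crops included, and the job is handed in when it is done.

Besides the shell and the picture viewer there is one more tool, called after "Call:" as a command line: name --argument value ..., lists and objects as JSON in quotes. send_rows: Moves the arm, as the interface text tells. Shifts and turns lie within -1 to 1; 1 stands for 0.5 m of shift or 1.5 rad of turn. Its arguments: {"type":"object","properties":{"increments":{"type":"array","items":{"type":"object","properties":{"claw":{"type":"number"},"dx":{"type":"number"},"dy":{"type":"number"},"dz":{"type":"number"},"yaw":{"type":"number"}}}}},"required":["increments"]}

```bash
ls; mkdir -p pics
python3 - <<'E'
from plant import manip
import cv2,numpy as np
np.set_printoptions(precision=4,suppress=True)
for n in("side","top"):
    f=manip.grab_frame(n);cv2.imwrite(f"pics/{n}0.png",f[:,:,::-1]);p=manip.camera_params(n);print(n,p)
print(manip.camera_params("wrist"));print(manip.state())
E
```

```text
pics
side {'camera_matrix': array([[415.3104,   0.    , 276.5413],
       [  0.    , 415.3104, 206.3471],
       [  0.    ,   0.    ,   1.    ]]), 'k1': -0.04213390453062307, 'extrinsics': array([[ 0.9881, -0.1535, -0.003 , -0.4834],
       [-0.1226, -0.7769, -0.6176,  0.081 ],
       [ 0.0924,  0.6107, -0.7865,  1.0667],
       [ 0.    ,  0.    ,  0.    ,  1.    ]])}
top {'camera_matrix': array([[418.6518,   0.    , 280.3054],
       [  0.    , 418.6518, 208.965 ],
       [  0.    ,   0.    ,   1.    ]]), 'k1': -0.10037606118800951, 'extrinsics': array([[ 0.0192, -0.9997,  0.0166, -0.0479],
       [-0.9968, -0.0204, -0.0769,  0.5157],
       [ 0.0772, -0.0151, -0.9969,  1.3918],
       [ 0.    ,  0.    ,  0.    ,  1.    ]])}
{'camera_matrix': array([[359.7768,   0.    , 276.5927],
       [  0.    , 359.7768, 208.8168],
       [  0.    ,   0.    ,   1.    ]]), 'k1': -0.08666737173009345, 'tool_from_camera': array([[-0.0008, -0.9488, -0.316 ,  0.0813],
       [ 1.    , -0.001 ,  0.0005,  0.0007],
       [-0.0008, -0.316 ,  0.9488, -0.1428],
       [ 0.    ,  0.    ,  0.    ,  1.    ]])}
{'time': 0.1, 'joint_pos': array([ 1.007 ,  0.0533,  1.6142, -0.    ,  1.476 , -0.119 ]), 'joint_vel': array([ 0.0008, -0.0037, -0.0017,  0.0023,  0.0003,  0.0023]), 'joint_efforts': array([  0.0002, -39.4905, -37.1362,  -0.0001,   0.0039,   0.    ]), 'tool_pos': array([0.2686, 0.5637, 0.2302]), 'tool_rot': array([-0.0003,  0.2206,  0.9754, -0.0009]), 'contact_force': array([ 0.4783, -0.8839, -0.0408]), 'ft_torque': array([-0.0213,  0.0341,  0.0376]), 'grasp_force': 0.0, 'gripper_width': 1.00101927962437}
```

View pics/top0.png

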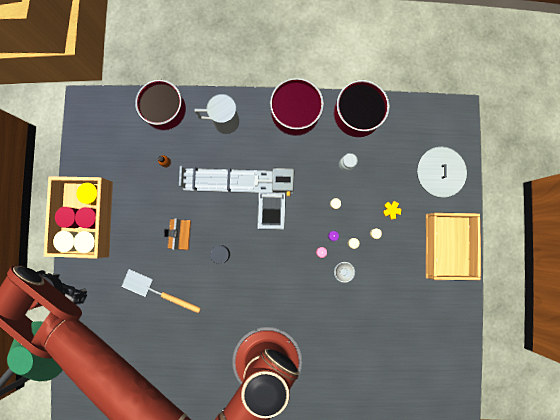

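View pics/side0.png

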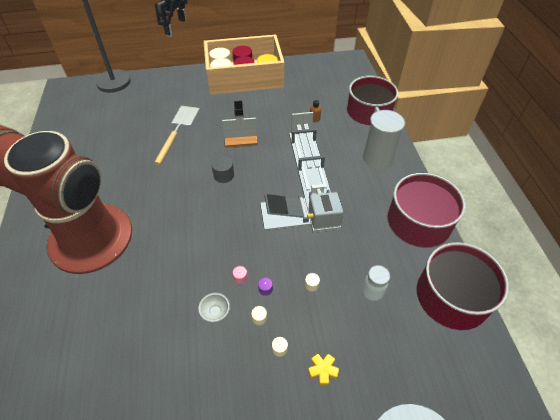

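The top view shows three pale discs at about (336,203), (376,233) and (354,243). What could be mistaken for them:
- pink disc (322,252)
- purple disc (334,236)
- star (392,210)
- larger white tumblers in the crate at (64,242) and (84,241)
- jar cap (348,160)

The packer is at (180–293, 180) with its end plate on the left and its pedal at (271,212). The rack and clip are at (178,234). I choose the three pale discs.

```bash
cat > h.py <<'E'
from plant import manip
import cv2,numpy as np
from scipy.spatial.transform import Rotation as R
np.set_printoptions(precision=4,suppress=True)
def T_tool(s=None):
    s=s or manip.state();q=s["tool_rot"];T=np.eye(4)
    T[:3,:3]=R.from_quat([q[1],q[2],q[3],q[0]]).as_matrix();T[:3,3]=s["tool_pos"];return T
def cam(n,s=None):
    p=manip.camera_params(n)
    E=np.linalg.inv(p["extrinsics"]) if n!="wrist" else T_tool(s)@p["tool_from_camera"]
    return p["camera_matrix"],np.array([p["k1"],0,0,0,0.]),E   # E: cam->world
def ray(c,px):
    K,d,E=c
    # drawn = u(1+k1 r^2)
    v=cv2.undistortPointsIter(np.array(px,float).reshape(-1,1,2),K,d,None,None,(3,50,1e-10)).reshape(-1,2)
    v=np.c_[v,np.ones(len(v))]@E[:3,:3].T
    return E[:3,3],v
def onplane(c,px,z):
    o,v=ray(c,px);return o+v*((z-o[2])/v[:,2:3])
def proj(c,P):
    K,d,E=c;W=np.linalg.inv(E)
    return cv2.projectPoints(np.array(P,float).reshape(-1,1,3),cv2.Rodrigues(W[:3,:3])[0],W[:3,3],K,d)[0].reshape(-1,2)
def shot(n,name=None):
    s=manip.state();f=manip.grab_frame(n)
    if name: cv2.imwrite(f"pics/{name}.png",f[:,:,::-1])
    return f,cam(n,s),s
def delta(P,yaw=None,s=None):
    """shift in tool units to bring TCP to world P; yaw: desired tool-y axis angle in world"""
    T=T_tool(s);d=T[:3,:3].T@(np.array(P)-T[:3,3])/0.5;out=[d]
    if yaw is not None:
        ty=T[:3,1];a=np.arctan2(ty[1],ty[0]);e=(yaw-a+np.pi/2)%np.pi-np.pi/2
        out.append(-e/1.5)  # tool z down
    return out
def pale(f):
    h=cv2.cvtColor(f,cv2.COLOR_RGB2HSV);return cv2.inRange(h,(12,20,170),(35,110,255))
E
python3 - <<'E'
from h import *
c=cam("top");K=c
print(proj(c,[manip.state()["tool_pos"]]))
for n,p,z in [("c",(336,203),.028),("c",(376,233),.028),("c",(354,243),.028),("housing",(284,180),.074),("endplate",(181,178),.09),("pad",(271,207),.05),("clip",(171,233),.09),("rack",(178,234),.05),("hub?",(220,254),.05)]:
    print(n,onplane(c,[p],z))
c=cam("side")
for p in [(312,275),(260,308),(280,340)]:print(onplane(c,[p],.028))
print(T_tool())
E
```

```text
[[ 72.0074 284.595 ]]
c [[ 0.54   -0.2249  0.028 ]]
c [[ 0.4413 -0.3617  0.028 ]]
c [[ 0.4065 -0.287   0.028 ]]
housing [[ 0.6074 -0.047   0.074 ]]
endplate [[0.6049 0.2863 0.09  ]]
pad [[ 0.5201 -0.0063  0.05  ]]
clip [[0.4268 0.3118 0.09  ]]
rack [[0.4246 0.2982 0.05  ]]
hub? [[0.3622 0.1576 0.05  ]]
[[ 0.5405 -0.2093  0.028 ]]
[[ 0.41   -0.2722  0.028 ]]
[[ 0.4423 -0.3504  0.028 ]]
[[-0.9027  0.4303 -0.001   0.2686]
 [ 0.4303  0.9027 -0.0016  0.5637]
 [ 0.0002 -0.0018 -1.      0.2302]
 [ 0.      0.      0.      1.    ]]
```

Run:
```python
import cv2,numpy as np
a=cv2.imread("pics/top0.png")[140:290,150:420];cv2.imwrite("pics/crop_top.png",cv2.resize(a,None,fx=2.9,fy=2.9,interpolation=cv2.INTER_CUBIC))
```

```text
(no output)
```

View pics/crop_top.png

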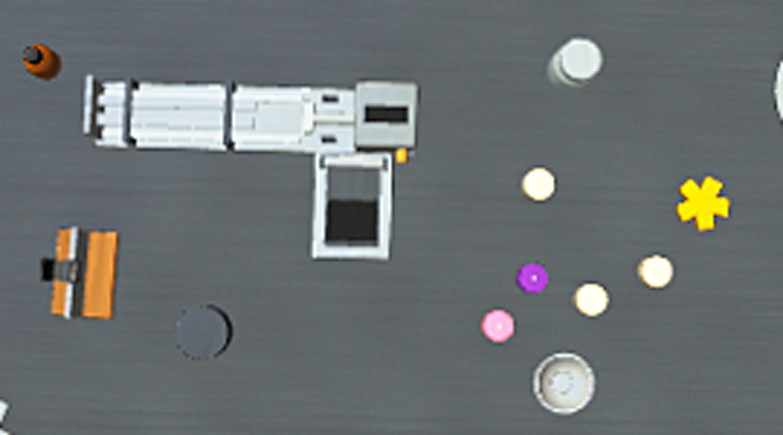

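The crop confirms it: three pale plain discs in the crop at (538,184), (655,271) and (591,299). The pink and purple ones are different. Next I move the wrist camera over the packer.

Call:
send_rows --increments '[{"dx":-0.96,"dy":-0.57,"dz":-0.04,"yaw":-0.297,"claw":-1},{"dx":-0.96,"dy":-0.57,"dz":-0.04,"yaw":-0.297,"claw":-1},{"dx":-0.96,"dy":-0.57,"dz":-0.04,"yaw":-0.297,"claw":-1},{"dx":-0.96,"dy":-0.57,"dz":-0.04,"yaw":-0.297,"claw":-1},{"dx":-0.96,"dy":-0.57,"dz":-0.04,"yaw":-0.297,"claw":-1},{"dx":-0.96,"dy":-0.57,"dz":-0.04,"yaw":-0.297,"claw":-1},{"dx":-0.96,"dy":-0.57,"dz":-0.04,"yaw":-0.297,"claw":-1},{"dx":-0.96,"dy":-0.57,"dz":-0.04,"yaw":-0.297,"claw":-1},{"dx":-0.96,"dy":-0.57,"dz":-0.04,"yaw":-0.297,"claw":-1},{"dx":-0.96,"dy":-0.57,"dz":-0.04,"yaw":-0.297,"claw":-1},{"dx":-0.96,"dy":-0.57,"dz":-0.04,"yaw":-0.297,"claw":-1},{"dx":-0.96,"dy":-0.57,"dz":-0.04,"yaw":-0.297,"claw":-1},{"dx":-0.96,"dy":-0.57,"dz":-0.04,"yaw":-0.297,"claw":-1}]'

```text
time: 1.72
tool_pos: [0.579, 0.1016, 0.2513]
tool_rot: [-0.0, -0.001, 1.0, 0.0]
contact_force: [0.4, -1.4, 0.4]
gripper_width: 1.002
grasp_force: 0.0
```

Run:
```python
from h import *
f,c,s=shot("wrist","w1");print(s["time"],T_tool(s))
t,ct,_=shot("top","top1")
m=pale(t);n,l,st,ce=cv2.connectedComponentsWithStats(m)
for i in range(1,n):
    if st[i,4]>25: print(ce[i],st[i,4],onplane(ct,[ce[i]],.025))
```

```text
1.725 [[-1.     -0.0027 -0.0001  0.579 ]
 [-0.0027  1.      0.0001  0.1016]
 [ 0.0001  0.0001 -1.      0.2513]
 [ 0.      0.      0.      1.    ]]
[360.7777 122.7092] 53340 [[ 0.8208 -0.3099  0.025 ]]
[  2.4516 105.0323] 31 [[0.8703 0.9682 0.025 ]]
[334.3448 203.1724] 29 [[ 0.5395 -0.2197  0.025 ]]
[453.3571 213.881 ] 42 [[ 0.5114 -0.6337  0.025 ]]
[444.9128 246.9481] 1021 [[ 0.3975 -0.6026  0.025 ]]
[476.4014 251.9864] 147 [[ 0.3814 -0.7158  0.025 ]]
[466.4211 251.812 ] 133 [[ 0.3817 -0.6796  0.025 ]]
[458.381  250.9048] 84 [[ 0.3845 -0.6507  0.025 ]]
[375.0938 232.9688] 32 [[ 0.4414 -0.3593  0.025 ]]
[353.     243.0909] 33 [[ 0.4061 -0.2842  0.025 ]]
[263.6418 357.9104] 67 [[0.0203 0.0081 0.025 ]]
[270.2907 392.0426] 258 [[-0.0931 -0.016   0.025 ]]
[ 28.573  402.2497] 1494 [[-0.1667  0.8135  0.025 ]]
[183.8947 385.3947] 38 [[-0.078   0.2714  0.025 ]]
[215.4564 398.7436] 195 [[-0.1195  0.1654  0.025 ]]
```

View pics/w1.png

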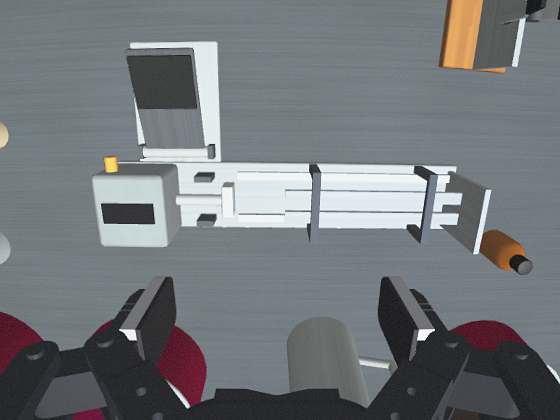

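The wrist view shows the packer well: housing at (135,205), pusher head (229,200), guides at y≈177 and 217, cross-pieces at x≈315 and 427, end plate around (470,212), pedal at (170,80). I'll enlarge it to pick edge points.

Run:
```python
import cv2,numpy as np
a=cv2.imread("pics/w1.png")
b=a[150:255,170:330];c=a[150:255,340:500]
o=np.vstack([cv2.resize(x,None,fx=5,fy=2.857,interpolation=cv2.INTER_CUBIC) for x in(b,c)])
o=np.vstack([cv2.resize(b,(800,300),interpolation=cv2.INTER_CUBIC),cv2.resize(c,(800,300),interpolation=cv2.INTER_CUBIC)])
for i in range(0,16): cv2.putText(o,str(170+10*i),(i*50,10),0,.35,(0,0,255),1);cv2.line(o,(i*50,0),(i*50,599),(0,0,255) if i%5==0 else (0,200,0),1)
for j in range(0,10):
    for k in(0,300): y=int(k+j*10*300/105);cv2.putText(o,str(150+10*j),(0,y),0,.35,(255,0,0),1);cv2.line(o,(0,y),(799,y),(200,200,0),1)
cv2.imwrite("pics/w1c.png",o)
```

```text
(no output)
```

View pics/w1c.png

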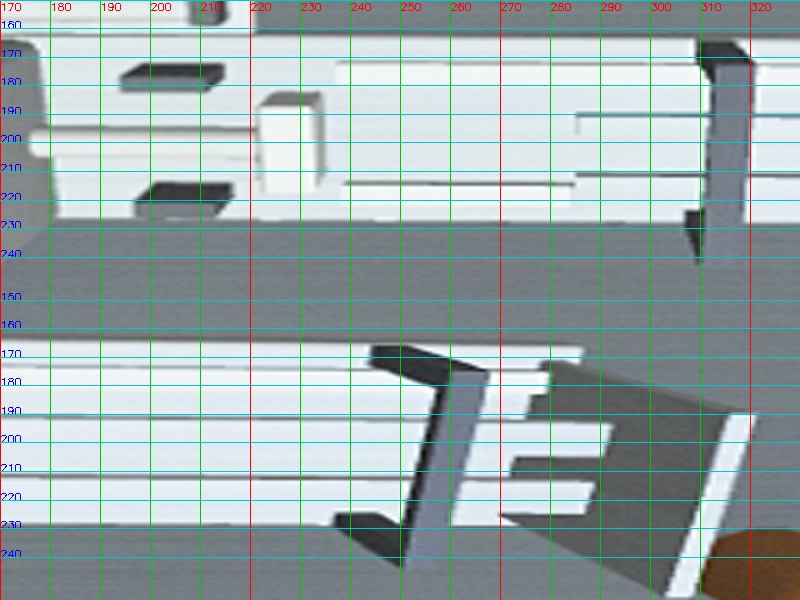

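Run:
```python
from h import *
# pose at picture: rebuild from state (unchanged arm)
c=cam("wrist");
a=onplane(c,[(250,163.5),(350,164.6),(450,165.7)],.012)
b=onplane(c,[(200,227.6),(260,227.9),(340,228.4)],.012)
e=onplane(c,[(485.4,190),(491,190),(472.8,254),(478.8,254)],.09)
be=onplane(c,[(456.3,169)],.012)
g=onplane(c,[(250,214.2),(284,214.4)],.018); g0=onplane(c,[(250,171.7),(300,172.2)],.012)
pf=onplane(c,[(231.5,183.5),(234.5,184)],.038)
gs=onplane(c,[(237.5,173)],.018); tube=onplane(c,[(93,177),(92,245)],.012)
for n in "a b e be g g0 pf gs tube".split():print(n,eval(n).tolist())
print("width",np.linalg.norm(a.mean(0)[:1]-b.mean(0)[:1]),"plate ctr",e.mean(0))
```

```text
a [[0.574251661967019, 0.07354430376537355, 0.01200000000000001], [0.5751583939077147, 0.18152386412735858, 0.01200000000000001], [0.5753763308215971, 0.29304188159917116, 0.01200000000000001]]
b [[0.6484123001546803, 0.014623433046833417, 0.01200000000000001], [0.6486088582967012, 0.08335389675133865, 0.01200000000000001], [0.6491711532127181, 0.17482012974391087, 0.01200000000000001]]
e [[0.5814542397621778, 0.2909285444390716, 0.08999999999999997], [0.5814142497308986, 0.2963508334027197, 0.08999999999999997], [0.6450824030657114, 0.29045894502664144, 0.08999999999999997], [0.6451644341939671, 0.2965956682461187, 0.08999999999999997]]
be [[0.5789901394542702, 0.3008612874702536, 0.01200000000000001]]
g [[0.629967445837379, 0.07277608966139992, 0.018000000000000016], [0.6301528963478532, 0.11045528194757909, 0.018000000000000016]]
g0 [[0.5832661300843397, 0.07335895907284744, 0.01200000000000001], [0.5837535998290837, 0.12756799501544783, 0.01200000000000001]]
pf [[0.5897676465198013, 0.056122740697013396, 0.03799999999999998], [0.5902950279984749, 0.05917614054446563, 0.03799999999999998]]
gs [[0.5833432808859129, 0.06040394047176718, 0.018000000000000016]]
tube [[0.58853896513506, -0.10230149252922051, 0.01200000000000001], [0.6712684058792281, -0.1171705366300234, 0.01200000000000001]]
width 0.07380197498925634 plate ctr [0.6133 0.2936 0.09  ]
```

The checks hold: bed width 74 mm against 75, plate 64 mm, pusher face 24 mm behind. The pocket is at about (0.611, 0.081) with yaw about 0. Next I look at the candles up close, with the tool turned so the fingers close along world x.

Call:
send_rows --increments '[{"dx":0.22,"dy":-0.7,"yaw":1.0,"claw":-0.4},{"dx":0.22,"dy":-0.7,"yaw":1.0,"claw":-0.4},{"dx":0.22,"dy":-0.7,"yaw":1.0,"claw":-0.4},{"dx":0.22,"dy":-0.7,"yaw":1.0,"claw":-0.4},{"dx":0.22,"dy":-0.7,"yaw":1.0,"claw":-0.4},{"dx":0.22,"dy":-0.7,"yaw":1.0,"claw":-0.4},{"dx":0.22,"dy":-0.7,"yaw":1.0,"claw":-0.4},{"dx":0.22,"dy":-0.7,"yaw":1.0,"claw":-0.4},{"dx":0.22,"dy":-0.7,"yaw":1.0,"claw":-0.4},{"dx":0.22,"dy":-0.7,"yaw":1.0,"claw":-0.4},{"dx":0.22,"dy":-0.7,"yaw":1.0,"claw":-0.4}]'

```text
invalid input
```

```bash
cat >> h.py <<'E'
def candles(f,c,name=None,zt=.028,amin=300):
    """pale round tops -> world xy by enclosing ellipse of top-face mask"""
    h=cv2.cvtColor(f,cv2.COLOR_RGB2HSV);m=cv2.inRange(h,(10,25,150),(38,140,255))
    m=cv2.morphologyEx(m,cv2.MORPH_CLOSE,np.ones((5,5)));out=[]
    for k in cv2.findContours(m,cv2.RETR_EXTERNAL,cv2.CHAIN_APPROX_NONE)[0]:
        A=cv2.contourArea(k)
        if A<amin or A>6000: continue
        g=onplane(c,k.reshape(-1,2),.014)[:,:2];mm,r=cv2.minEnclosingCircle(g.astype(np.float32))
        M=cv2.moments(k);p=(M["m10"]/M["m00"],M["m01"]/M["m00"])
        out.append((np.array(p),A,np.array(mm),r,onplane(c,[p],.018)[0][:2]))
    return out
E
python3 - <<'E'
from h import *
f,c,s=shot("wrist","w2");print(s["time"],s["joint_pos"],T_tool(s))
for x in candles(f,c):print(*x)
E
```

```text
1.825 [ 0.0466 -0.046   1.6784  0.      1.509  -1.5264] [[-1.     -0.0023  0.0002  0.5792]
 [-0.0023  1.      0.      0.1013]
 [-0.0002  0.     -1.      0.2514]
 [ 0.      0.      0.      1.    ]]
```

View pics/w2.png

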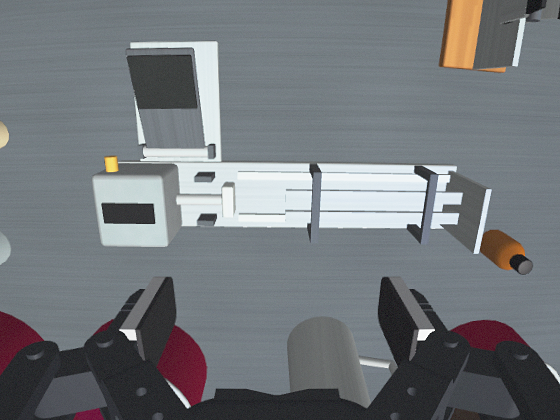

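The picture is unchanged because the move was refused. I'll retry with the yaw just inside the limit.

Call:
send_rows --increments '[{"dx":0.22,"dy":-0.7,"dz":0.0,"yaw":0.99,"claw":-0.4},{"dx":0.22,"dy":-0.7,"dz":0.0,"yaw":0.99,"claw":-0.4},{"dx":0.22,"dy":-0.7,"dz":0.0,"yaw":0.99,"claw":-0.4},{"dx":0.22,"dy":-0.7,"dz":0.0,"yaw":0.99,"claw":-0.4},{"dx":0.22,"dy":-0.7,"dz":0.0,"yaw":0.99,"claw":-0.4},{"dx":0.22,"dy":-0.7,"dz":0.0,"yaw":0.99,"claw":-0.4},{"dx":0.22,"dy":-0.7,"dz":0.0,"yaw":0.99,"claw":-0.4},{"dx":0.22,"dy":-0.7,"dz":0.0,"yaw":0.99,"claw":-0.4},{"dx":0.22,"dy":-0.7,"dz":0.0,"yaw":0.99,"claw":-0.4},{"dx":0.22,"dy":-0.7,"dz":0.0,"yaw":0.99,"claw":-0.4},{"dx":0.22,"dy":-0.7,"dz":0.0,"yaw":0.99,"claw":-0.4}]'

```text
time: 3.25
tool_pos: [0.4699, -0.2494, 0.2513]
tool_rot: [0.0, 0.675, 0.738, -0.0]
contact_force: [-0.5, -0.5, 0.0]
gripper_width: 0.698
grasp_force: 0.0
```

Run:
```python
from h import *
f,c,s=shot("wrist","w3");print(s["time"],s["joint_pos"],T_tool(s))
for x in candles(f,c):print(*x)
```

```text
3.25 [-0.6279 -0.1827  1.8041 -0.      1.5201 -0.7162] [[-0.0882  0.9961  0.      0.4699]
 [ 0.9961  0.0882 -0.0001 -0.2494]
 [-0.0001  0.     -1.      0.2513]
 [ 0.      0.      0.      1.    ]]
[133.1981 407.1355] 814.5 [ 0.2858 -0.6085] 0.04377652704715729 [ 0.2966 -0.6067]
[241.0017 381.1001] 1726.5 [ 0.4484 -0.5415] 0.06554204970598221 [ 0.4478 -0.5396]
```

View pics/w3.png

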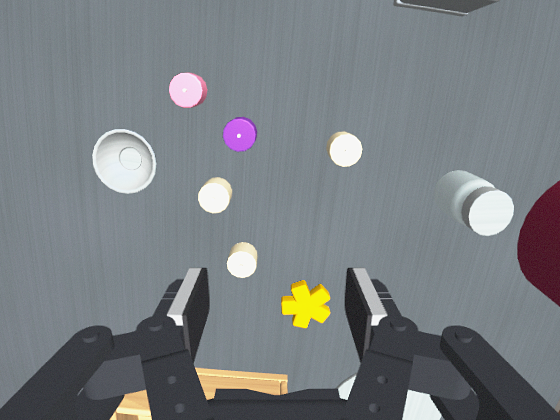

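Run:
```python
from h import *
f=cv2.imread("pics/w3.png");g=cv2.cvtColor(f,cv2.COLOR_BGR2HSV)
m=cv2.inRange(g,(0,0,150),(179,255,255));n,l,st,ce=cv2.connectedComponentsWithStats(m)
for i in range(1,n):
    if st[i,4]>200:print(st[i],ce[i],np.median(g[l==i],0))
```

```text
[ 169   72   39   36 1074] [187.2123  89.3305] [156.  34. 247.]
[223 117  34  35 940] [239.4149 133.9191] [142. 149. 237.]
[  92  129   65   65 3150] [123.5133 161.7898] [ 90.   7. 236.]
[329 131  34  36 957] [344.721  148.6426] [ 30.   2. 247.]
[ 441  170   73   66 2654] [480.815  202.5151] [ 90.   8. 240.]
[198 177  35  37 974] [214.8275 194.9733] [ 30.   2. 247.]
[226 242  32  36 892] [242.1603 259.8117] [ 30.   2. 247.]
[167 268  34  58 727] [182.9835 295.6355] [103.   4. 192.]
[353 268  39  58 748] [370.492  295.5013] [104.5   4.  192. ]
[ 280  279   51   50 1651] [306.0642 303.6959] [ 29. 245. 247.]
[ 195  367   93   33 1836] [240.7064 381.0414] [ 18. 112. 233.]
[338 375  18  25 222] [345.973 387.964] [ 87.  10. 238.]
[110 390  42  30 873] [133.1833 407.1901] [ 19. 110. 238.]
[402 390  40  30 862] [419.7668 407.0476] [ 87.   9. 238.]
```

The wrist picture shows the pale discs at (345,149), (215,195) and (242,260), with the pink, purple, star, dish and jar kept apart. I'll use the bright top faces.

```bash
cat >> h.py <<'E'
def tops(f,c,zt=.028):
    g=cv2.cvtColor(f,cv2.COLOR_RGB2HSV);m=cv2.inRange(g,(15,1,236),(40,14,255))
    m=cv2.morphologyEx(m,cv2.MORPH_OPEN,np.ones((5,5)));out=[]
    for k in cv2.findContours(m,cv2.RETR_EXTERNAL,cv2.CHAIN_APPROX_NONE)[0]:
        if cv2.contourArea(k)<250: continue
        mm,r=cv2.minEnclosingCircle(onplane(c,k.reshape(-1,2),zt)[:,:2].astype(np.float32))
        M=cv2.moments(k);p=np.array((M["m10"]/M["m00"],M["m01"]/M["m00"]))
        out.append((p,cv2.contourArea(k),np.array(mm),r,onplane(c,[p],zt)[0][:2]))
    return out
E
python3 - <<'E'
from h import *
f=cv2.imread("pics/w3.png")[:,:,::-1];c=cam("wrist")
for x in tops(f,c):print(*x)
g=cv2.cvtColor(np.ascontiguousarray(f),cv2.COLOR_RGB2HSV);print(g[149,328:363].tolist())
E
```

```text
[240.9604 264.7992] 475.5 [ 0.4397 -0.3589] 0.01595519483089447 [ 0.4394 -0.3592]
[212.9334 198.1703] 570.5 [ 0.4054 -0.2829] 0.01595786213874817 [ 0.4052 -0.283 ]
[345.3965 150.767 ] 636.0 [ 0.5385 -0.2206] 0.015484930947422981 [ 0.5385 -0.2206]
[[22, 59, 135], [21, 65, 165], [28, 24, 254], [30, 1, 249], [30, 2, 248], [30, 2, 247], [30, 2, 247], [30, 2, 247], [30, 2, 247], [30, 2, 247], [30, 2, 247], [30, 2, 247], [30, 2, 247], [30, 2, 247], [30, 2, 247], [30, 1, 247], [30, 3, 248], [27, 10, 248], [30, 3, 248], [30, 1, 247], [30, 1, 247], [30, 1, 247], [30, 2, 247], [30, 1, 247], [30, 1, 247], [30, 1, 247], [30, 1, 247], [30, 1, 247], [30, 1, 247], [30, 1, 247], [30, 1, 247], [30, 1, 247], [30, 1, 249], [30, 9, 254], [25, 28, 203]]
```

Call:
send_rows --increments '[{"dx":0.045,"dy":0.142,"dz":0.1,"yaw":0.062,"claw":-0.4},{"dx":0.045,"dy":0.142,"dz":0.2,"yaw":0.062,"claw":-0.4},{"dx":0.045,"dy":0.142,"dz":0.3,"yaw":0.062,"claw":-0.4},{"dx":0.045,"dy":0.142,"dz":0.38,"yaw":0.062,"claw":-0.4},{"dx":0.045,"dy":0.142,"dz":0.45,"yaw":0.062,"claw":-0.4},{"dx":0.045,"dy":0.142,"dz":0.487,"yaw":0.062,"claw":-0.4},{"dx":0.045,"dy":0.142,"dz":0.487,"yaw":0.062,"claw":-0.4},{"dx":0.045,"dy":0.142,"dz":0.487,"yaw":0.062,"claw":0.5},{"dx":0.045,"dy":0.142,"dz":0.487,"yaw":0.062,"claw":0.5},{"dx":0.045,"dy":0.142,"dz":0.487,"yaw":0.062,"claw":0.5},{"dx":0.045,"dy":0.142,"dz":0.487,"yaw":0.062,"claw":0.5}]'

```text
time: 4.68
tool_pos: [0.5404, -0.2221, 0.0103]
tool_rot: [0.002, 0.709, 0.705, 0.001]
contact_force: [-0.1, 0.9, 7.3]
gripper_width: 0.374
grasp_force: 60.0
```

Run:
```python
from h import *
s=manip.state();print(s["time"],s["gripper_width"],s["grasp_force"],s["contact_force"]);print(T_tool(s))
print(delta((.6112,.081,.15),-.005),delta((.6112,.081,.022),-.005))
```

```text
4.675 0.3738932851750544 59.99081075191498 [-0.1031  0.8672  7.3145]
[[ 0.0064  1.      0.0037  0.5404]
 [ 1.     -0.0064 -0.0021 -0.2221]
 [-0.0021  0.0037 -1.      0.0103]
 [ 0.      0.      0.      1.    ]]
[array([ 0.6065,  0.1388, -0.2802]), np.float64(-0.0009543175164680543)] [array([ 0.6071,  0.1379, -0.0242]), np.float64(-0.0009543175164680543)]
```

Call:
send_rows --increments '[{"dx":0.0,"dy":0.0,"dz":-0.1,"claw":0.5},{"dx":0.05,"dy":0.05,"dz":-0.2,"claw":0.5},{"dx":0.15,"dy":0.1,"dz":-0.3,"claw":0.5},{"dx":0.27,"dy":0.142,"dz":-0.3,"claw":0.5},{"dx":0.39,"dy":0.142,"dz":-0.3,"claw":0.5},{"dx":0.5,"dy":0.142,"dz":-0.3,"claw":0.5},{"dx":0.58,"dy":0.142,"dz":-0.3,"claw":0.5},{"dx":0.604,"dy":0.142,"dz":-0.3,"claw":0.5},{"dx":0.604,"dy":0.142,"dz":-0.3,"claw":0.5},{"dx":0.604,"dy":0.142,"dz":-0.2,"claw":0.5},{"dx":0.604,"dy":0.142,"dz":-0.13,"claw":0.5},{"dx":0.604,"dy":0.142,"dz":-0.13,"claw":0.5}]'

```text
invalid input
```

Run:
```python
from h import *
f,c,s=shot("wrist","w4");print(s["time"],s["gripper_width"],T_tool(s),s["contact_force"])
z=s["tool_pos"][2]
for x in tops(f,c,z+.02):print(*x)
cv2.imwrite("pics/w4c.png",cv2.resize(f[140:400,130:450,::-1],None,fx=2.3,fy=2.3,interpolation=cv2.INTER_CUBIC))
```

```text
4.675 0.3738932851750544 [[ 0.0064  1.      0.0037  0.5404]
 [ 1.     -0.0064 -0.0021 -0.2221]
 [-0.0021  0.0037 -1.      0.0103]
 [ 0.      0.      0.      1.    ]] [-0.1031  0.8672  7.3145]
[ 11.5251 393.8363] 499.0 [ 0.4116 -0.275 ] 0.010248860344290733 [ 0.4127 -0.2735]
[276.1883 298.6951] 3993.5 [ 0.5403 -0.2186] 0.016030048951506615 [ 0.5403 -0.2184]
```

View pics/w4c.png

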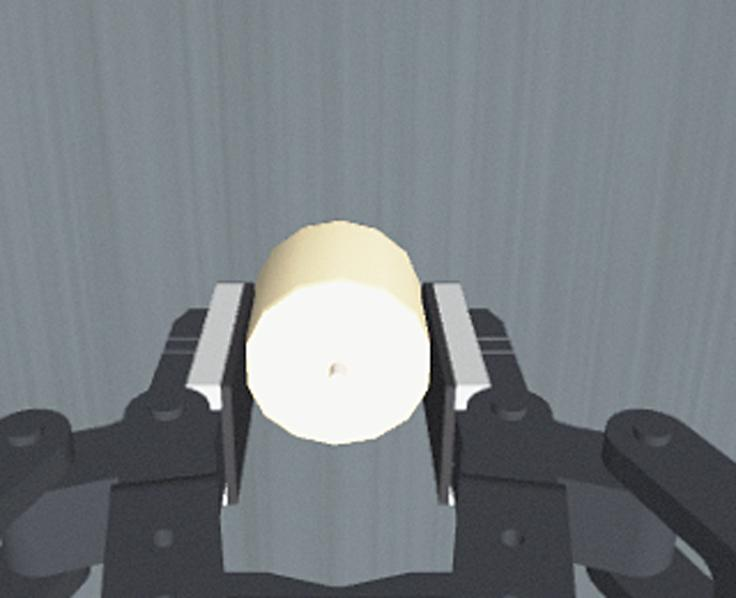

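The picture shows the disc gripped squarely, with its top centre about 3.4 mm towards tool +x of the TCP. The move was refused because every row needs all keys. I'm resending it with that offset compensated.

Call:
send_rows --increments '[{"dx":0.0,"dy":0.0,"dz":-0.1,"yaw":0,"claw":0.5},{"dx":0.05,"dy":0.05,"dz":-0.2,"yaw":0,"claw":0.5},{"dx":0.15,"dy":0.1,"dz":-0.3,"yaw":0,"claw":0.5},{"dx":0.27,"dy":0.142,"dz":-0.3,"yaw":0,"claw":0.5},{"dx":0.39,"dy":0.142,"dz":-0.3,"yaw":0,"claw":0.5},{"dx":0.5,"dy":0.142,"dz":-0.3,"yaw":0,"claw":0.5},{"dx":0.58,"dy":0.142,"dz":-0.3,"yaw":0,"claw":0.5},{"dx":0.597,"dy":0.142,"dz":-0.3,"yaw":0,"claw":0.5},{"dx":0.597,"dy":0.142,"dz":-0.3,"yaw":0,"claw":0.5},{"dx":0.597,"dy":0.142,"dz":-0.2,"yaw":0,"claw":0.5},{"dx":0.597,"dy":0.142,"dz":-0.12,"yaw":0,"claw":0.5},{"dx":0.597,"dy":0.142,"dz":-0.12,"yaw":0,"claw":0.5}]'

```text
time: 6.22
tool_pos: [0.6083, 0.0752, 0.0636]
tool_rot: [-0.003, 0.71, 0.704, -0.003]
contact_force: [-0.2, -0.0, -0.0]
gripper_width: 0.374
grasp_force: 59.7
```

Run:
```python
from h import *
f,c,s=shot("wrist","w4");print(s["time"],s["gripper_width"],T_tool(s),s["contact_force"])
z=s["tool_pos"][2]
for x in tops(f,c,z+.018):print(*x)
cv2.imwrite("pics/w4c.png",cv2.resize(f[160:400,110:450,::-1],None,fx=2.3,fy=2.3,interpolation=cv2.INTER_CUBIC))
```

```text
6.225 0.37383110513782697 [[ 0.0086  0.9999 -0.0087  0.6083]
 [ 1.     -0.0086 -0.0004  0.0752]
 [-0.0005 -0.0087 -1.      0.0636]
 [ 0.      0.      0.      1.    ]] [-0.1694 -0.0289 -0.049 ]
```

View pics/w4c.png

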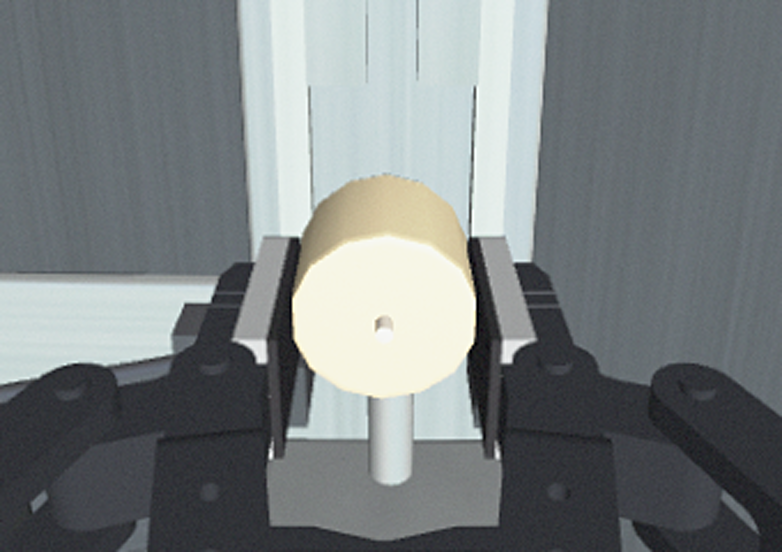

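Run:
```python
from h import *
f,c,s=shot("wrist","w5");print(s["time"],T_tool(s),s["joint_vel"])
u=lambda x,y:(110+x/2.3,160+y/2.3)
print("lane ctr",onplane(c,[u(392,60)],.0438),onplane(c,[u(309.5,100),u(474.5,100)],.018),onplane(c,[u(244,100),u(543,100)],.012))
print("cand",onplane(c,[u(384,316)],s["tool_pos"][2]+.018),onplane(c,[u(385,175)],s["tool_pos"][2]-.010))
print("guide start of bars y",onplane(c,[u(390,85)],.012+.038))
print("rod",onplane(c,[u(391,440)],.03))
```

```text
6.275 [[ 0.0084  1.     -0.0033  0.6105]
 [ 1.     -0.0084 -0.0003  0.0754]
 [-0.0003 -0.0033 -1.      0.0666]
 [ 0.      0.      0.      1.    ]] [ 0.0084 -0.0391 -0.0551  0.0025 -0.0056  0.0014]
lane ctr [[0.6128 0.1136 0.0438]] [[0.5929 0.097  0.018 ]
 [0.6329 0.0967 0.018 ]] [[0.5758 0.0952 0.012 ]
 [0.6508 0.0946 0.012 ]]
cand [[0.6109 0.0785 0.0846]] [[0.6112 0.0933 0.0566]]
guide start of bars y [[0.6123 0.1101 0.05  ]]
rod [[0.612  0.0054 0.03  ]]
```

Call:
send_rows --increments '[{"dx":0.0,"dy":0.0,"dz":0.0,"yaw":0,"claw":0.5},{"dx":0.0,"dy":0.0,"dz":0.0,"yaw":0,"claw":0.5}]'

```text
time: 6.58
tool_pos: [0.613, 0.0767, 0.0701]
tool_rot: [0.001, 0.709, 0.705, 0.001]
contact_force: [-0.5, -0.6, 0.0]
gripper_width: 0.371
grasp_force: 59.7
```

```bash
cat >> h.py <<'E'
def lane(f,c,row=200):
    """packer lane centre (x at bed edges) on an image row: bed white vs dark table"""
    g=cv2.cvtColor(f,cv2.COLOR_RGB2GRAY)[row-2:row+3].mean(0)
    on=np.where(g>165)[0];on=on[(on>180)&(on<390)]
    return onplane(c,[(on.min()-.5,row),(on.max()+.5,row)],.012)
def disc(f,c,z):
    h=cv2.cvtColor(f,cv2.COLOR_RGB2HSV);m=cv2.inRange(h,(10,8,120),(40,140,255));m[:150]=0;m[350:]=0;m[:,:200]=0;m[:,360:]=0
    m=cv2.morphologyEx(m,cv2.MORPH_OPEN,np.ones((5,5)))
    k=max(cv2.findContours(m,cv2.RETR_EXTERNAL,cv2.CHAIN_APPROX_NONE)[0],key=cv2.contourArea);x,y,w,h_=cv2.boundingRect(k)
    cx=x+(w-1)/2
    return (x,y,w,h_),onplane(c,[(cx,y)],z-.008)[0]-[0,.017,0],onplane(c,[(cx,y+h_-1)],z+.020)[0]+[0,.017,0]
E
python3 - <<'E'
from h import *
f,c,s=shot("wrist","w6");print(s["time"],T_tool(s),s["joint_vel"])
L=lane(f,c,190);print(L,L.mean(0))
print(disc(f,c,s["tool_pos"][2]))
E
```

```text
6.575 [[ 0.0067  1.      0.0037  0.613 ]
 [ 1.     -0.0067  0.      0.0767]
 [ 0.      0.0037 -1.      0.0701]
 [ 0.      0.      0.      1.    ]] [0.0043 0.0063 0.0093 0.0004 0.0004 0.0005]
[[0.5736 0.1037 0.012 ]
 [0.6472 0.1031 0.012 ]] [0.6104 0.1034 0.012 ]
((237, 236, 80, 97), array([0.6133, 0.0785, 0.0621]), array([0.6129, 0.0815, 0.0901]))
```

Settled: lane centre x is 0.6104 and the disc is at 0.613, so I shift −2.5 mm in x and lower. The disc's underside is about 10 mm below the TCP.

Call:
send_rows --increments '[{"dx":0.0,"dy":-0.005,"dz":0.03,"yaw":0,"claw":0.5},{"dx":0.0,"dy":-0.005,"dz":0.06,"yaw":0,"claw":0.5},{"dx":0.0,"dy":-0.005,"dz":0.08,"yaw":0,"claw":0.5},{"dx":0.0,"dy":-0.005,"dz":0.092,"yaw":0,"claw":0.5},{"dx":0.0,"dy":-0.005,"dz":0.092,"yaw":0,"claw":0.5},{"dx":0.0,"dy":-0.005,"dz":0.092,"yaw":0,"claw":0.5}]'

```text
time: 7.38
tool_pos: [0.6089, 0.077, 0.0224]
tool_rot: [-0.0, 0.709, 0.705, -0.0]
contact_force: [-3.7, 0.4, 5.6]
gripper_width: 0.372
grasp_force: 60.0
```

Run:
```python
from h import *
f,c,s=shot("wrist","w7");print(s["time"],T_tool(s),s["contact_force"])
z=s["tool_pos"][2]
print(disc(f,c,z));
for r in(130,150,170):
    L=lane(f,c,r);print(L.mean(0),L[1,0]-L[0,0])
```

```text
7.375 [[ 0.0064  1.     -0.0012  0.6089]
 [ 1.     -0.0064 -0.      0.077 ]
 [-0.     -0.0012 -1.      0.0224]
 [ 0.      0.      0.      1.    ]] [-3.6927  0.4472  5.5985]
((237, 236, 80, 97), array([0.6091, 0.0788, 0.0144]), array([0.6089, 0.0818, 0.0424]))
[0.6105 0.1429 0.012 ] 0.05853112692862961Traceback (most recent call last):
  File "<stdin>", line 6, in <module>
  File "h.py", line 60, in lane
    return onplane(c,[(on.min()-.5,row),(on.max()+.5,row)],.012)
                       ~~~~~~^^
    return umr_minimum(a, axis, None, out, keepdims, initial, where)
ValueError: zero-size array to reduction operation minimum which has no identity
```

Within tolerance (disc x 0.609 against lane 0.6105, y ≈ 0.080), so I release, rise and look.

Call:
send_rows --increments '[{"dx":0.0,"dy":0.002,"dz":0.0,"yaw":0,"claw":0.0},{"dx":0.0,"dy":0.002,"dz":0.0,"yaw":0,"claw":-0.4},{"dx":0.0,"dy":0.002,"dz":0.0,"yaw":0,"claw":-0.4},{"dx":0.0,"dy":0.002,"dz":-0.04,"yaw":0,"claw":-0.4},{"dx":0.0,"dy":0.002,"dz":-0.1,"yaw":0,"claw":-0.4},{"dx":0.0,"dy":0.002,"dz":-0.2,"yaw":0,"claw":-0.4},{"dx":0.0,"dy":0.002,"dz":-0.2,"yaw":0,"claw":-0.4},{"dx":0.0,"dy":0.002,"dz":-0.2,"yaw":0,"claw":-0.4}]'

```text
time: 8.43
tool_pos: [0.6103, 0.0769, 0.1229]
tool_rot: [0.001, 0.709, 0.705, 0.0]
contact_force: [-0.4, -0.1, -0.3]
gripper_width: 0.7
grasp_force: 0.0
```

Run:
```python
from h import *
f,c,s=shot("wrist","w8");print(s["time"],T_tool(s),s["contact_force"],s["gripper_width"])
for x in tops(f,c,.04):print(*x)
for r in(150,180,200):
    L=lane(f,c,r);print(L.mean(0),L[1,0]-L[0,0])
print(delta((.478,-.004,.08)))
cv2.imwrite("pics/w8c.png",cv2.resize(f[100:400,110:450,::-1],None,fx=2,fy=2,interpolation=cv2.INTER_CUBIC))
```

```text
8.425 [[ 0.0065  1.      0.0014  0.6103]
 [ 1.     -0.0065 -0.      0.0769]
 [-0.      0.0014 -1.      0.1229]
 [ 0.      0.      0.      1.    ]] [-0.4165 -0.1354 -0.2792] 0.700130517339489
[274.8822 214.7516] 1584.5 [0.6096 0.0795] 0.01601441577076912 [0.6095 0.0797]
[0.6106 0.1184 0.012 ] 0.07429124225188122
[0.61   0.0965 0.012 ] 0.07398578303293635
[0.6099 0.0814 0.012 ] 0.07382375430612431
[array([-0.1635, -0.2619,  0.0832])]
```

View pics/w8c.png

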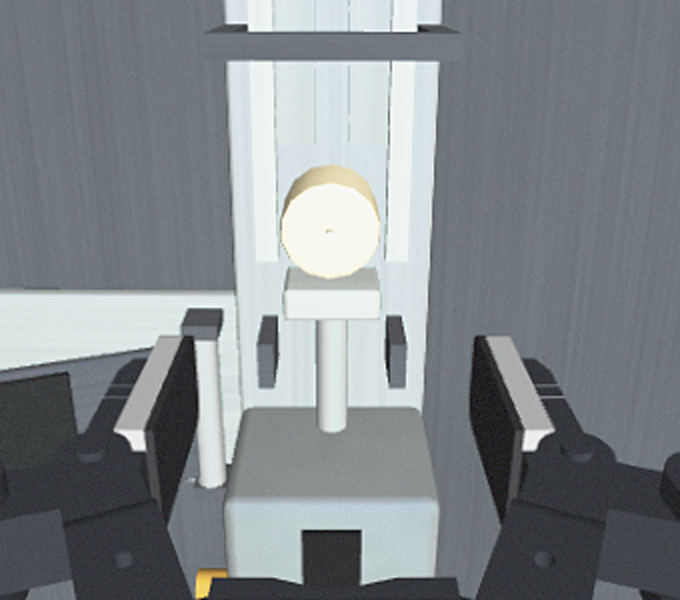

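The disc stands in the pocket before the pusher at (0.6096, 0.0795), centred between the guides. Now I press the pedal.

Call:
send_rows --increments '[{"dx":-0.06,"dy":-0.1,"dz":0,"yaw":0,"claw":1},{"dx":-0.12,"dy":-0.2,"dz":0,"yaw":0,"claw":1},{"dx":-0.163,"dy":-0.264,"dz":0,"yaw":0,"claw":1},{"dx":-0.163,"dy":-0.264,"dz":0.05,"yaw":0,"claw":1},{"dx":-0.163,"dy":-0.264,"dz":0.11,"yaw":0,"claw":1},{"dx":-0.163,"dy":-0.264,"dz":0.13,"yaw":0,"claw":1},{"dx":-0.163,"dy":-0.264,"dz":0.148,"yaw":0,"claw":1},{"dx":-0.163,"dy":-0.264,"dz":0.164,"yaw":0,"claw":1},{"dx":-0.163,"dy":-0.264,"dz":0.18,"yaw":0,"claw":1},{"dx":-0.163,"dy":-0.264,"dz":0.194,"yaw":0,"claw":1},{"dx":-0.163,"dy":-0.264,"dz":0.204,"yaw":0,"claw":1},{"dx":-0.163,"dy":-0.264,"dz":0.206,"yaw":0,"claw":1},{"dx":-0.163,"dy":-0.264,"dz":0.206,"yaw":0,"claw":1},{"dx":-0.163,"dy":-0.264,"dz":0.206,"yaw":0,"claw":1}]'

```text
time: 10.22
tool_pos: [0.4775, -0.0038, 0.0242]
tool_rot: [-0.002, 0.709, 0.705, -0.002]
contact_force: [-22.5, 1.9, 41.5]
gripper_width: 0.002
grasp_force: 20.5
```

Run:
```python
from h import *
f,c,s=shot("wrist","w9");g,ct,_=shot("top","t9");print(s["time"],T_tool(s),s["contact_force"],s["gripper_width"])
a=cv2.resize(g[150:260,160:320,::-1],(480,330),interpolation=cv2.INTER_CUBIC);b=cv2.resize(f[:,:,::-1],(320,240))
cv2.imwrite("pics/w9c.png",np.hstack([a,np.vstack([b,np.zeros((90,320,3),np.uint8)])]))
```

```text
10.225 [[ 0.0053  1.     -0.006   0.4775]
 [ 1.     -0.0053 -0.0002 -0.0038]
 [-0.0002 -0.006  -1.      0.0242]
 [ 0.      0.      0.      1.    ]] [-22.4844   1.8735  41.4913] 0.001591126945792469
```

View pics/w9c.png

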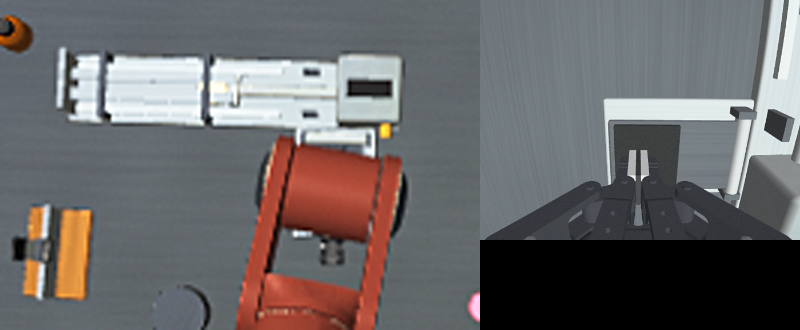

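The top view shows the pusher driven fully forward, with the pad at its stop (z 0.024). 41 N is more than needed, so I'll press about 3 mm less next time. Now I rise and look over the remaining discs.

Call:
send_rows --increments '[{"dx":0,"dy":0,"dz":-0.03,"yaw":0,"claw":1},{"dx":0,"dy":0,"dz":-0.07,"yaw":0,"claw":1},{"dx":0,"dy":0,"dz":-0.17,"yaw":0,"claw":1},{"dx":-0.1,"dy":0,"dz":-0.27,"yaw":0,"claw":-0.4},{"dx":-0.2,"dy":-0.05,"dz":-0.37,"yaw":0,"claw":-0.4},{"dx":-0.32,"dy":-0.1,"dz":-0.4,"yaw":0,"claw":-0.4},{"dx":-0.43,"dy":-0.1,"dz":-0.4,"yaw":0,"claw":-0.4},{"dx":-0.5,"dy":-0.1,"dz":-0.4,"yaw":0,"claw":-0.4},{"dx":-0.53,"dy":-0.1,"dz":-0.4,"yaw":0,"claw":-0.4},{"dx":-0.53,"dy":-0.1,"dz":-0.4,"yaw":0,"claw":-0.4},{"dx":-0.53,"dy":-0.1,"dz":-0.4,"yaw":0,"claw":-0.4}]'

```text
time: 11.7
tool_pos: [0.426, -0.2671, 0.2185]
tool_rot: [-0.0, 0.709, 0.705, 0.0]
contact_force: [-0.4, -0.7, 0.4]
gripper_width: 0.694
grasp_force: 0.0
```

Run:
```python
from h import *
f,c,s=shot("wrist","w10");g,ct,_=shot("top","t10");print(s["time"],T_tool(s),s["contact_force"],s["gripper_width"],s["joint_pos"])
for x in tops(f,c,.028):print(*x, delta((*x[2],.012),-.005,s))
y=cv2.cvtColor(f,cv2.COLOR_RGB2HSV);m=cv2.inRange(y,(22,150,150),(35,255,255));k=np.argwhere(m)[:,::-1].astype(float)
w=onplane(c,k,.016);print("star",w.min(0),w.max(0),w.mean(0))
y=cv2.cvtColor(g,cv2.COLOR_RGB2HSV);m=cv2.inRange(y[:,:],(12,20,170),(40,140,255));m[:150]=0;m[260:]=0;n,l,st,ce=cv2.connectedComponentsWithStats(m)
for i in range(1,n):
    if st[i,4]>8 and ce[i,0]<400: print(ce[i],st[i,4],onplane(ct,[ce[i]],.04))
cv2.imwrite("pics/t10c.png",cv2.resize(g[150:250,160:320,::-1],(800,500),interpolation=cv2.INTER_CUBIC))
```

```text
11.7 [[ 0.005   1.     -0.0004  0.426 ]
 [ 1.     -0.005   0.0009 -0.2671]
 [ 0.0009 -0.0004 -1.      0.2185]
 [ 0.      0.      0.      1.    ]] [-0.3579 -0.7223  0.4303] 0.6941624709285049 [-0.7084 -0.2371  1.9051  0.0005  1.4744 -0.7034]
[290.2115 267.0948] 555.5 [ 0.4398 -0.3595] 0.015562049113214016 [ 0.4398 -0.3593] [array([-0.185 ,  0.0285,  0.4128]), np.float64(-1.922109226937252e-05)]
[254.7234 196.5243] 716.5 [ 0.4054 -0.2827] 0.016042867675423622 [ 0.405  -0.2831] [array([-0.0317, -0.0409,  0.413 ]), np.float64(-1.922109226937252e-05)]
star [ 0.4892 -0.4436  0.016 ] [ 0.5086 -0.3856  0.016 ] [ 0.4964 -0.4147  0.016 ]
[ 54.427  206.0289] 3424 [[0.5093 0.7314 0.04  ]]
[368.8113 218.4528] 53 [[ 0.4892 -0.3341  0.04  ]]
```

View pics/t10c.png

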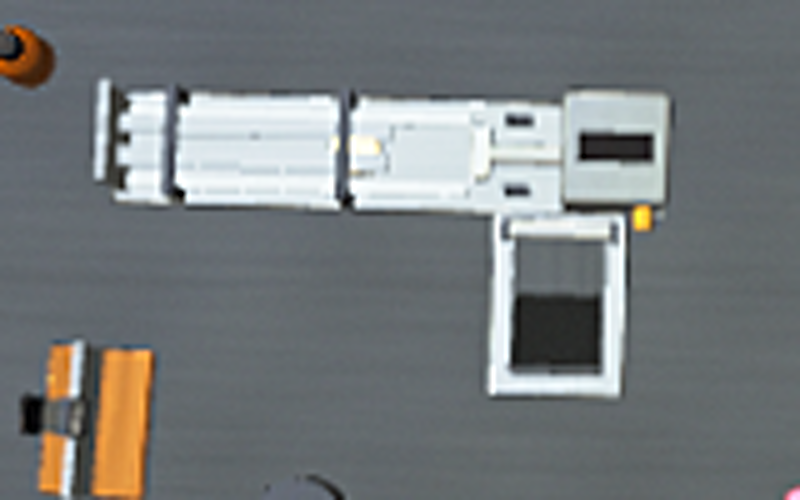

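The first candle shows through the slot at crop (366,145), past the first bar's start, and the pusher and pedal are back at rest. B and C haven't moved. Picking B.

Call:
send_rows --increments '[{"dx":-0.032,"dy":-0.041,"dz":0.1,"yaw":0,"claw":-0.4},{"dx":-0.032,"dy":-0.041,"dz":0.2,"yaw":0,"claw":-0.4},{"dx":-0.032,"dy":-0.041,"dz":0.3,"yaw":0,"claw":-0.4},{"dx":-0.032,"dy":-0.041,"dz":0.37,"yaw":0,"claw":-0.4},{"dx":-0.032,"dy":-0.041,"dz":0.41,"yaw":0,"claw":-0.4},{"dx":-0.032,"dy":-0.041,"dz":0.418,"yaw":0,"claw":-0.4},{"dx":-0.032,"dy":-0.041,"dz":0.418,"yaw":0,"claw":-0.4},{"dx":-0.032,"dy":-0.041,"dz":0.418,"yaw":0,"claw":0.5},{"dx":-0.032,"dy":-0.041,"dz":0.418,"yaw":0,"claw":0.5},{"dx":-0.032,"dy":-0.041,"dz":0.418,"yaw":0,"claw":0.5},{"dx":-0.032,"dy":-0.041,"dz":0.418,"yaw":0,"claw":0.5}]'

```text
time: 13.18
tool_pos: [0.4063, -0.2852, 0.0116]
tool_rot: [0.001, 0.709, 0.705, 0.0]
contact_force: [-0.0, 1.3, 6.0]
gripper_width: 0.374
grasp_force: 59.7
```

Run:
```python
from h import *
f,c,s=shot("wrist");print(s["time"],s["gripper_width"],s["grasp_force"],s["contact_force"]);print(T_tool(s))
print(disc(f,c,s["tool_pos"][2]))
print(delta((.6102,.0772,.07),-.005))
```

```text
13.175 0.37369707787460826 59.73871171474457 [-0.0428  1.3177  5.9804]
[[ 0.0066  1.      0.0023  0.4063]
 [ 1.     -0.0066 -0.0018 -0.2852]
 [-0.0018  0.0023 -1.      0.0116]
 [ 0.      0.      0.      1.    ]]
((240, 235, 73, 42), array([ 0.4063, -0.2829,  0.0036]), array([ 0.4063, -0.2543,  0.0316]))
[array([ 0.7273,  0.4033, -0.1172]), np.float64(-0.0010221218982837676)]
```

Call:
send_rows --increments '[{"dx":0,"dy":0,"dz":-0.1,"yaw":0,"claw":0.5},{"dx":0.05,"dy":0.03,"dz":-0.2,"yaw":0,"claw":0.5},{"dx":0.15,"dy":0.08,"dz":-0.28,"yaw":0,"claw":0.5},{"dx":0.26,"dy":0.14,"dz":-0.28,"yaw":0,"claw":0.5},{"dx":0.37,"dy":0.2,"dz":-0.28,"yaw":0,"claw":0.5},{"dx":0.48,"dy":0.26,"dz":-0.28,"yaw":0,"claw":0.5},{"dx":0.58,"dy":0.32,"dz":-0.28,"yaw":0,"claw":0.5},{"dx":0.67,"dy":0.38,"dz":-0.28,"yaw":0,"claw":0.5},{"dx":0.72,"dy":0.404,"dz":-0.28,"yaw":0,"claw":0.5},{"dx":0.724,"dy":0.404,"dz":-0.2,"yaw":0,"claw":0.5},{"dx":0.724,"dy":0.404,"dz":-0.12,"yaw":0,"claw":0.5},{"dx":0.724,"dy":0.404,"dz":-0.12,"yaw":0,"claw":0.5},{"dx":0.724,"dy":0.404,"dz":-0.12,"yaw":0,"claw":0.5},{"dx":0.724,"dy":0.404,"dz":-0.12,"yaw":0,"claw":0.5}]'

```text
time: 14.98
tool_pos: [0.6113, 0.0762, 0.0725]
tool_rot: [0.002, 0.709, 0.705, 0.002]
contact_force: [0.2, -0.2, 0.4]
gripper_width: 0.37
grasp_force: 59.7
```

Run:
```python
from h import *
f,c,s=shot("wrist");print(s["time"],s["joint_vel"]);print(T_tool(s))
L=lane(f,c,190);print(L.mean(0),L[1,0]-L[0,0])
print(disc(f,c,s["tool_pos"][2]))
print(delta((.6105,.0772,.0235),-.005))
```

```text
14.975 [ 0.0011 -0.0009  0.0033 -0.0017 -0.0019 -0.0001]
[[ 0.0068  1.      0.0043  0.6113]
 [ 1.     -0.0068  0.      0.0762]
 [ 0.0001  0.0043 -1.      0.0725]
 [ 0.      0.      0.      1.    ]]
[0.6105 0.1022 0.012 ] 0.07337348004570121
((237, 235, 80, 96), array([0.6116, 0.0785, 0.0645]), array([0.6112, 0.082 , 0.0925]))
[array([ 0.0019, -0.0017,  0.0977]), np.float64(-0.0011268196880518389)]
```

Call:
send_rows --increments '[{"dx":0,"dy":-0.001,"dz":0.04,"yaw":0,"claw":0.5},{"dx":0,"dy":-0.001,"dz":0.075,"yaw":0,"claw":0.5},{"dx":0,"dy":-0.001,"dz":0.095,"yaw":0,"claw":0.5},{"dx":0,"dy":-0.001,"dz":0.095,"yaw":0,"claw":0.5},{"dx":0,"dy":-0.001,"dz":0.095,"yaw":0,"claw":0.5},{"dx":0,"dy":-0.001,"dz":0.095,"yaw":0,"claw":0.0},{"dx":0,"dy":-0.001,"dz":0.095,"yaw":0,"claw":-0.4},{"dx":0,"dy":-0.001,"dz":0.095,"yaw":0,"claw":-0.4},{"dx":0,"dy":-0.001,"dz":0.05,"yaw":0,"claw":-0.4},{"dx":0,"dy":-0.001,"dz":-0.03,"yaw":0,"claw":-0.4},{"dx":0,"dy":-0.001,"dz":-0.105,"yaw":0,"claw":-0.4},{"dx":0,"dy":-0.001,"dz":-0.105,"yaw":0,"claw":-0.4},{"dx":0,"dy":-0.001,"dz":-0.105,"yaw":0,"claw":-0.4}]'

```text
time: 16.65
tool_pos: [0.6085, 0.0764, 0.1214]
tool_rot: [-0.0, 0.709, 0.705, -0.0]
contact_force: [-1.0, 0.1, 0.6]
gripper_width: 0.701
grasp_force: 0.0
```

Run:
```python
from h import *
f,c,s=shot("wrist","w11");print(s["time"],T_tool(s),s["contact_force"],s["gripper_width"])
for x in tops(f,c,.04):print(*x)
L=lane(f,c,150);print(L.mean(0))
print(delta((.4775,-.0038,.0242)))
```

```text
16.65 [[ 0.0065  1.     -0.0012  0.6085]
 [ 1.     -0.0065 -0.      0.0764]
 [-0.     -0.0012 -1.      0.1214]
 [ 0.      0.      0.      1.    ]] [-0.9714  0.1148  0.5981] 0.7006099969035421
[276.8283 215.6277] 1590.0 [0.6089 0.079 ] 0.016025608405470848 [0.6088 0.0791]
[278.9835 141.896 ] 303.0 [0.6105 0.1277] 0.007919549010694027 [0.6105 0.1275]
[0.6106 0.1181 0.012 ]
[array([-0.1621, -0.2594,  0.1933])]
```

Call:
send_rows --increments '[{"dx":-0.06,"dy":-0.1,"dz":0,"yaw":0,"claw":1},{"dx":-0.12,"dy":-0.2,"dz":0,"yaw":0,"claw":1},{"dx":-0.162,"dy":-0.261,"dz":0,"yaw":0,"claw":1},{"dx":-0.162,"dy":-0.261,"dz":0.05,"yaw":0,"claw":1},{"dx":-0.162,"dy":-0.261,"dz":0.11,"yaw":0,"claw":1},{"dx":-0.162,"dy":-0.261,"dz":0.13,"yaw":0,"claw":1},{"dx":-0.162,"dy":-0.261,"dz":0.148,"yaw":0,"claw":1},{"dx":-0.162,"dy":-0.261,"dz":0.164,"yaw":0,"claw":1},{"dx":-0.162,"dy":-0.261,"dz":0.18,"yaw":0,"claw":1},{"dx":-0.162,"dy":-0.261,"dz":0.192,"yaw":0,"claw":1},{"dx":-0.162,"dy":-0.261,"dz":0.199,"yaw":0,"claw":1},{"dx":-0.162,"dy":-0.261,"dz":0.199,"yaw":0,"claw":1},{"dx":-0.162,"dy":-0.261,"dz":0.199,"yaw":0,"claw":1},{"dx":-0.162,"dy":-0.261,"dz":0.199,"yaw":0,"claw":1}]'

```text
time: 18.45
tool_pos: [0.4779, -0.0038, 0.0248]
tool_rot: [-0.001, 0.709, 0.705, -0.001]
contact_force: [-9.5, 0.3, 15.7]
gripper_width: -0.002
grasp_force: 8.1
```

Call:
send_rows --increments '[{"dx":0,"dy":0,"dz":0.003,"yaw":0,"claw":1},{"dx":0,"dy":0,"dz":0.003,"yaw":0,"claw":1},{"dx":0,"dy":0,"dz":-0.03,"yaw":0,"claw":1},{"dx":0,"dy":0,"dz":-0.07,"yaw":0,"claw":1},{"dx":0,"dy":0,"dz":-0.17,"yaw":0,"claw":1},{"dx":-0.1,"dy":0,"dz":-0.27,"yaw":0,"claw":-0.5},{"dx":-0.2,"dy":-0.05,"dz":-0.37,"yaw":0,"claw":-0.5},{"dx":-0.32,"dy":-0.1,"dz":-0.4,"yaw":0,"claw":-0.5},{"dx":-0.43,"dy":-0.1,"dz":-0.4,"yaw":0,"claw":-0.5},{"dx":-0.5,"dy":-0.1,"dz":-0.4,"yaw":0,"claw":-0.5},{"dx":-0.6,"dy":-0.1,"dz":-0.4,"yaw":0,"claw":-0.5},{"dx":-0.6,"dy":-0.1,"dz":-0.4,"yaw":0,"claw":-0.5},{"dx":-0.6,"dy":-0.1,"dz":-0.4,"yaw":0,"claw":-0.5}]'

```text
time: 20.08
tool_pos: [0.4261, -0.303, 0.2226]
tool_rot: [-0.0, 0.709, 0.705, 0.0]
contact_force: [0.1, 0.1, -0.2]
gripper_width: 0.751
grasp_force: 0.0
```

Run:
```python
from h import *
f,c,s=shot("wrist","w12");g,ct,_=shot("top","t12");print(s["time"],T_tool(s),s["gripper_width"])
for x in tops(f,c,.028):print(*x, delta((*x[2],.0095),-.005,s))
y=cv2.cvtColor(f,cv2.COLOR_RGB2HSV);m=cv2.inRange(y,(22,150,150),(35,255,255));k=np.argwhere(m)[:,::-1].astype(float)
w=onplane(c,k,.016);print("star",w.min(0),w.max(0),w[abs(w[:,1]+.36)<.013].min(0) if (abs(w[:,1]+.36)<.013).any() else "clear")
y=cv2.cvtColor(g,cv2.COLOR_RGB2HSV);m=cv2.inRange(y[:,:],(12,12,170),(40,140,255));m[:150]=0;m[200:]=0;n,l,st,ce=cv2.connectedComponentsWithStats(m)
for i in range(1,n):
    if st[i,4]>2 and ce[i,0]<400: print(ce[i],st[i],onplane(ct,[ce[i]],.04))
```

```text
20.075 [[ 0.0066  1.     -0.0003  0.4261]
 [ 1.     -0.0066  0.0009 -0.303 ]
 [ 0.0009 -0.0003 -1.      0.2226]
 [ 0.      0.      0.      1.    ]] 0.751355075780389
[290.0305 233.4476] 612.5 [ 0.4397 -0.3597] 0.015855230391025543 [ 0.4395 -0.3593] [array([-0.1136,  0.0279,  0.4261]), np.float64(-0.0010664267427897833)]
star [ 0.4892 -0.4407  0.016 ] [ 0.5506 -0.3805  0.016 ] clear
[ 50.7402 173.8419] [  31  150   70   50 1328] [[0.6197 0.7523 0.04  ]]
[222.3333 178.25  ] [216 177  12   4  24] [[0.6141 0.1586 0.04  ]]
[232.9333 178.2667] [230 177   6   4  15] [[0.6147 0.1231 0.04  ]]
[ 70.1794 191.2511] [ 63 183  18  17 223] [[0.5608 0.6782 0.04  ]]
[256.6667 184.    ] [256 183   2   3   3] [[0.597  0.0432 0.04  ]]
[230.5 184.5] [230 184   2   2   4] [[0.5936 0.1306 0.04  ]]
[277. 197.] [275 197   5   1   5] [[ 0.5548 -0.0255  0.04  ]]
```

Call:
send_rows --increments '[{"dx":-0.114,"dy":0.028,"dz":0.1,"yaw":0,"claw":-0.4},{"dx":-0.114,"dy":0.028,"dz":0.2,"yaw":0,"claw":-0.4},{"dx":-0.114,"dy":0.028,"dz":0.3,"yaw":0,"claw":-0.4},{"dx":-0.114,"dy":0.028,"dz":0.37,"yaw":0,"claw":-0.4},{"dx":-0.114,"dy":0.028,"dz":0.415,"yaw":0,"claw":-0.4},{"dx":-0.114,"dy":0.028,"dz":0.424,"yaw":0,"claw":-0.4},{"dx":-0.114,"dy":0.028,"dz":0.424,"yaw":0,"claw":-0.4},{"dx":-0.114,"dy":0.028,"dz":0.424,"yaw":0,"claw":0.5},{"dx":-0.114,"dy":0.028,"dz":0.424,"yaw":0,"claw":0.5},{"dx":-0.114,"dy":0.028,"dz":0.424,"yaw":0,"claw":0.5},{"dx":-0.114,"dy":0.028,"dz":0.424,"yaw":0,"claw":0.5}]'

```text
time: 21.55
tool_pos: [0.4408, -0.3616, 0.0129]
tool_rot: [0.002, 0.709, 0.705, 0.0]
contact_force: [0.2, 0.7, 6.2]
gripper_width: 0.373
grasp_force: 59.8
```

Run:
```python
from h import *
f,c,s=shot("wrist");print(s["time"],s["gripper_width"],s["grasp_force"],s["contact_force"]);print(T_tool(s))
print(disc(f,c,s["tool_pos"][2]))
print(delta((.6108,.0767,.07),-.005))
```

```text
21.55 0.37344662090016506 59.769694805145264 [0.2419 0.7308 6.1618]
[[ 0.0066  1.      0.0023  0.4408]
 [ 1.     -0.0066 -0.0021 -0.3616]
 [-0.002   0.0023 -1.      0.0129]
 [ 0.      0.      0.      1.    ]]
((241, 234, 73, 41), array([ 0.4413, -0.3588,  0.0049]), array([ 0.4412, -0.3298,  0.0329]))
[array([ 0.8784,  0.3345, -0.1153]), np.float64(-0.0010316287054775348)]
```

Call:
send_rows --increments '[{"dx":0,"dy":0,"dz":-0.1,"yaw":0,"claw":0.5},{"dx":0.05,"dy":0.03,"dz":-0.2,"yaw":0,"claw":0.5},{"dx":0.15,"dy":0.08,"dz":-0.28,"yaw":0,"claw":0.5},{"dx":0.26,"dy":0.14,"dz":-0.28,"yaw":0,"claw":0.5},{"dx":0.37,"dy":0.18,"dz":-0.28,"yaw":0,"claw":0.5},{"dx":0.48,"dy":0.22,"dz":-0.28,"yaw":0,"claw":0.5},{"dx":0.58,"dy":0.26,"dz":-0.28,"yaw":0,"claw":0.5},{"dx":0.68,"dy":0.3,"dz":-0.28,"yaw":0,"claw":0.5},{"dx":0.78,"dy":0.335,"dz":-0.28,"yaw":0,"claw":0.5},{"dx":0.86,"dy":0.335,"dz":-0.28,"yaw":0,"claw":0.5},{"dx":0.875,"dy":0.335,"dz":-0.2,"yaw":0,"claw":0.5},{"dx":0.875,"dy":0.335,"dz":-0.12,"yaw":0,"claw":0.5},{"dx":0.875,"dy":0.335,"dz":-0.12,"yaw":0,"claw":0.5},{"dx":0.875,"dy":0.335,"dz":-0.12,"yaw":0,"claw":0.5},{"dx":0.875,"dy":0.335,"dz":-0.12,"yaw":0,"claw":0.5}]'

```text
time: 23.48
tool_pos: [0.6119, 0.0756, 0.0736]
tool_rot: [0.002, 0.71, 0.705, 0.002]
contact_force: [1.0, -0.1, -0.2]
gripper_width: 0.371
grasp_force: 59.7
```

Run:
```python
from h import *
f,c,s=shot("wrist");print(s["time"],s["gripper_width"]);print(T_tool(s))
L=lane(f,c,190);print(L.mean(0),L[1,0]-L[0,0])
print(disc(f,c,s["tool_pos"][2]))
print(delta((.6115,.0767,.0255),-.005))
```

```text
23.475 0.37093895121185794
[[ 0.0069  1.      0.0044  0.6119]
 [ 1.     -0.0069  0.      0.0756]
 [ 0.      0.0044 -1.      0.0736]
 [ 0.      0.      0.      1.    ]]
[0.6104 0.1013 0.012 ] 0.07374132736292827
((238, 234, 78, 95), array([0.6121, 0.0784, 0.0656]), array([0.6118, 0.0824, 0.0936]))
[array([ 0.0021, -0.0008,  0.0957]), np.float64(-0.001281670686880935)]
```

Call:
send_rows --increments '[{"dx":0.001,"dy":0,"dz":0.04,"yaw":0,"claw":0.5},{"dx":0.001,"dy":0,"dz":0.075,"yaw":0,"claw":0.5},{"dx":0.001,"dy":0,"dz":0.094,"yaw":0,"claw":0.5},{"dx":0.001,"dy":0,"dz":0.094,"yaw":0,"claw":0.5},{"dx":0.001,"dy":0,"dz":0.094,"yaw":0,"claw":0.5},{"dx":0.001,"dy":0,"dz":0.094,"yaw":0,"claw":0.0},{"dx":0.001,"dy":0,"dz":0.094,"yaw":0,"claw":-0.4},{"dx":0.001,"dy":0,"dz":0.094,"yaw":0,"claw":-0.4},{"dx":0.001,"dy":0,"dz":0.05,"yaw":0,"claw":-0.4},{"dx":0.001,"dy":0,"dz":-0.03,"yaw":0,"claw":-0.4},{"dx":0.001,"dy":0,"dz":-0.1,"yaw":0,"claw":-0.4},{"dx":0.001,"dy":0,"dz":-0.1,"yaw":0,"claw":-0.4},{"dx":0.001,"dy":0,"dz":-0.1,"yaw":0,"claw":-0.4}]'

```text
time: 25.15
tool_pos: [0.6099, 0.0764, 0.121]
tool_rot: [0.0, 0.709, 0.705, 0.0]
contact_force: [-0.3, 0.2, -0.8]
gripper_width: 0.698
grasp_force: 0.0
```

Run:
```python
from h import *
f,c,s=shot("wrist","w13");print(s["time"],T_tool(s),s["contact_force"],s["gripper_width"])
for x in tops(f,c,.04):print(*x)
L=lane(f,c,150);print(L.mean(0))
print(delta((.4779,-.0038,.0242)))
```

```text
25.15 [[ 0.0065  1.      0.0002  0.6099]
 [ 1.     -0.0065  0.      0.0764]
 [ 0.      0.0002 -1.      0.121 ]
 [ 0.      0.      0.      1.    ]] [-0.3248  0.1822 -0.8252] 0.698204077510999
[275.8738 215.5923] 1592.5 [0.6098 0.0789] 0.01609806716442108 [0.6097 0.0792]
[276.6167 143.0424] 330.5 [0.6107 0.1271] 0.008431832306087017 [0.6105 0.1269]
[276.6918  71.012 ] 834.0 [0.6108 0.1691] 0.01593436487019062 [0.6109 0.1694]
[0.6107 0.1182 0.012 ]
[array([-0.1621, -0.2613,  0.1918])]
```

Third disc placed well, and two already sit in the trough at y 0.127 and 0.169. Pressing again.

Call:
send_rows --increments '[{"dx":-0.06,"dy":-0.1,"dz":0,"yaw":0,"claw":1},{"dx":-0.12,"dy":-0.2,"dz":0,"yaw":0,"claw":1},{"dx":-0.162,"dy":-0.263,"dz":0,"yaw":0,"claw":1},{"dx":-0.162,"dy":-0.263,"dz":0.05,"yaw":0,"claw":1},{"dx":-0.162,"dy":-0.263,"dz":0.11,"yaw":0,"claw":1},{"dx":-0.162,"dy":-0.263,"dz":0.13,"yaw":0,"claw":1},{"dx":-0.162,"dy":-0.263,"dz":0.148,"yaw":0,"claw":1},{"dx":-0.162,"dy":-0.263,"dz":0.164,"yaw":0,"claw":1},{"dx":-0.162,"dy":-0.263,"dz":0.18,"yaw":0,"claw":1},{"dx":-0.162,"dy":-0.263,"dz":0.192,"yaw":0,"claw":1},{"dx":-0.162,"dy":-0.263,"dz":0.2,"yaw":0,"claw":1},{"dx":-0.162,"dy":-0.263,"dz":0.2,"yaw":0,"claw":1},{"dx":-0.162,"dy":-0.263,"dz":0.2,"yaw":0,"claw":1},{"dx":-0.162,"dy":-0.263,"dz":0.201,"yaw":0,"claw":1},{"dx":-0.162,"dy":-0.263,"dz":0.201,"yaw":0,"claw":1}]'

```text
time: 27.08
tool_pos: [0.4781, -0.0038, 0.0244]
tool_rot: [-0.002, 0.709, 0.705, -0.002]
contact_force: [-17.4, 1.1, 31.8]
gripper_width: 0.002
grasp_force: 15.8
```

Call:
send_rows --increments '[{"dx":0,"dy":0,"dz":-0.03,"yaw":0,"claw":1},{"dx":0,"dy":0,"dz":-0.07,"yaw":0,"claw":1},{"dx":0,"dy":0,"dz":-0.17,"yaw":0,"claw":1},{"dx":0.05,"dy":0,"dz":-0.28,"yaw":-0.1,"claw":-1},{"dx":0.1,"dy":-0.05,"dz":-0.38,"yaw":-0.22,"claw":-1},{"dx":0.2,"dy":-0.05,"dz":-0.48,"yaw":-0.34,"claw":-1},{"dx":0.31,"dy":-0.1,"dz":-0.48,"yaw":-0.46,"claw":-1},{"dx":0.42,"dy":-0.1,"dz":-0.48,"yaw":-0.58,"claw":-1},{"dx":0.53,"dy":-0.1,"dz":-0.48,"yaw":-0.7,"claw":-1},{"dx":0.61,"dy":-0.1,"dz":-0.48,"yaw":-0.82,"claw":-1},{"dx":0.61,"dy":-0.1,"dz":-0.48,"yaw":-0.94,"claw":-1},{"dx":0.61,"dy":-0.1,"dz":-0.48,"yaw":-0.99,"claw":-1},{"dx":0.61,"dy":-0.1,"dz":-0.48,"yaw":-0.99,"claw":-1},{"dx":0.61,"dy":-0.1,"dz":-0.48,"yaw":-0.99,"claw":-1},{"dx":0.61,"dy":-0.1,"dz":-0.48,"yaw":-0.99,"claw":-1}]'

```text
time: 28.95
tool_pos: [0.4301, 0.3014, 0.2603]
tool_rot: [0.0, 0.047, 0.999, 0.0]
contact_force: [0.1, -0.3, 0.1]
gripper_width: 1.006
grasp_force: 0.0
```

Run:
```python
from h import *
f,c,s=shot("wrist","w14");g,ct,_=shot("top","t14");print(s["time"],T_tool(s),s["gripper_width"],s["joint_pos"])
m=cv2.inRange(cv2.cvtColor(g,cv2.COLOR_RGB2HSV),(12,12,170),(40,140,255));m[:150]=0;m[260:]=0;n,l,st,ce=cv2.connectedComponentsWithStats(m)
for i in range(1,n):
    if st[i,4]>5 and 180<ce[i,0]<420: print(ce[i],st[i],onplane(ct,[ce[i]],.04))
cv2.imwrite("pics/w14c.png",cv2.resize(f[20:320,130:430,::-1],(600,600),interpolation=cv2.INTER_CUBIC))
print(proj(c,[(.43,.31,.09)]))
```

```text
28.95 [[-0.9957  0.093   0.      0.4301]
 [ 0.093   0.9957  0.      0.3014]
 [-0.      0.     -1.      0.2603]
 [ 0.      0.      0.      1.    ]] 1.0061577606167966 [ 0.4696 -0.2043  1.808  -0.      1.5379 -1.008 ]
[210.3571 177.5   ] [205 177  11   3  14] [[0.6158 0.1988 0.04  ]]
[223.05 178.05] [217 177  11   4  20] [[0.6148 0.1562 0.04  ]]
[232.7059 178.4118] [230 177   6   4  17] [[0.6142 0.1238 0.04  ]]
[278. 197.] [275 197   7   1   7] [[ 0.5549 -0.0289  0.04  ]]
[[285.1302 183.2414]]
```

All three discs are in the trough (y ≈ 0.135, 0.169, 0.203) and no pale disc is left. Now the clip.

View pics/w14c.png

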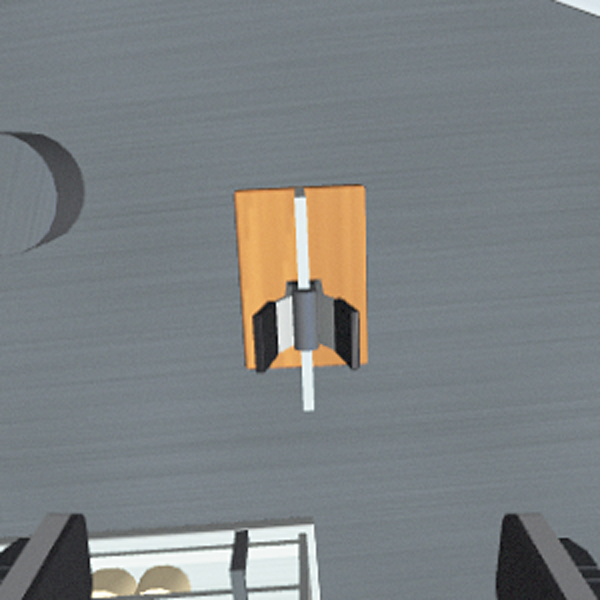

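Run:
```python
from h import *
c=cam("wrist");u=lambda x,y:(130+x/2,20+y/2)
P=onplane(c,[u(300,198),u(308,410)],.08);print("plate",P,np.linalg.norm(P[1]-P[0]),P.mean(0))
d=P[1]-P[0];print("angle of plate from +x",np.arctan2(d[1],d[0]))
B=onplane(c,[u(305,289),u(307,350)],.099);print("barrel",B,np.linalg.norm(B[1]-B[0]),B.mean(0))
T=onplane(c,[u(255,370),u(358,369)],.135);print("pad tops far",T,np.linalg.norm(T[1]-T[0]),T.mean(0))
```

```text
plate [[0.3742 0.3106 0.08  ]
 [0.4737 0.3054 0.08  ]] 0.09965845057553589 [0.4239 0.308  0.08  ]
angle of plate from +x -0.05233423563826696
barrel [[0.411  0.3092 0.099 ]
 [0.4382 0.3076 0.099 ]] 0.027240601500494885 [0.4246 0.3084 0.099 ]
pad tops far [[0.4339 0.2869 0.135 ]
 [0.4373 0.3271 0.135 ]] 0.040330746119845884 [0.4356 0.307  0.135 ]
```

The crop shows the clip astride the rack's white plate strip, which runs from (300,198) to (308,410). The measured strip length of 99.7 mm matches the stated 100 mm. The clip's barrel is at (306,318) with black pads on either side, centred at (0.424, 0.308), and the plate angle is −0.052 rad. Descending over it.

Call:
send_rows --increments '[{"dx":0.013,"dy":0.012,"dz":0.1,"yaw":-0.027,"claw":-1},{"dx":0.013,"dy":0.012,"dz":0.18,"yaw":-0.027,"claw":-1},{"dx":0.013,"dy":0.012,"dz":0.24,"yaw":-0.027,"claw":-1},{"dx":0.013,"dy":0.012,"dz":0.28,"yaw":-0.027,"claw":-1},{"dx":0.013,"dy":0.012,"dz":0.305,"yaw":-0.027,"claw":-1},{"dx":0.013,"dy":0.012,"dz":0.31,"yaw":-0.027,"claw":-0.5},{"dx":0.013,"dy":0.012,"dz":0.31,"yaw":-0.027,"claw":-0.3},{"dx":0.013,"dy":0.012,"dz":0.31,"yaw":-0.027,"claw":-0.3},{"dx":0.013,"dy":0.012,"dz":0.31,"yaw":-0.027,"claw":-0.3}]'

```text
time: 30.18
tool_pos: [0.4246, 0.3084, 0.1062]
tool_rot: [0.001, 0.026, 1.0, 0.0]
contact_force: [0.4, -0.4, -0.2]
gripper_width: 0.649
grasp_force: 0.0
```

Run:
```python
from h import *
f,c,s=shot("wrist","w15");print(s["time"],T_tool(s),s["gripper_width"],s["contact_force"])
print(delta((.424,.308,.105),1.5185),proj(c,[(.424,.308,.135),(.436,.2865,.135),(.436,.3295,.135),(.3742,.3106,.08)]))
# black lever pads vs fingers: dark profile along rows
g=cv2.cvtColor(f,cv2.COLOR_RGB2GRAY)
for r in(230,250,270):print(r,g[r,190:370:3].tolist())
```

```text
30.175 [[-0.9987  0.0518  0.0014  0.4246]
 [ 0.0518  0.9987  0.0007  0.3084]
 [-0.0013  0.0008 -1.      0.1062]
 [ 0.      0.      0.      1.    ]] 0.6493637441662544 [ 0.3541 -0.3999 -0.2325]
[array([ 0.0009, -0.0007,  0.0019]), np.float64(0.00032931928518357506)] [[273.5561 316.6842]
 [220.0448 344.7243]
 [330.8623 339.9362]
 [273.9899 157.2875]]
230 [144, 145, 145, 145, 146, 145, 144, 144, 142, 143, 145, 143, 129, 199, 202, 203, 203, 205, 196, 191, 192, 189, 198, 121, 125, 74, 69, 245, 244, 247, 73, 79, 128, 120, 186, 187, 186, 183, 185, 193, 190, 189, 189, 192, 197, 143, 143, 142, 141, 143, 141, 142, 142, 143, 145, 144, 143, 142, 147, 146]
250 [145, 148, 143, 147, 144, 147, 145, 146, 144, 145, 149, 145, 147, 190, 203, 203, 207, 203, 199, 192, 195, 128, 118, 195, 142, 99, 119, 138, 145, 149, 144, 139, 137, 124, 123, 147, 187, 182, 183, 188, 190, 187, 186, 191, 202, 143, 144, 146, 146, 146, 147, 146, 143, 143, 144, 144, 139, 142, 142, 141]
270 [143, 137, 130, 134, 133, 103, 42, 54, 146, 146, 144, 141, 145, 111, 41, 38, 38, 51, 47, 242, 236, 237, 236, 234, 226, 95, 113, 134, 143, 149, 146, 137, 136, 131, 132, 136, 135, 60, 38, 32, 36, 34, 46, 195, 137, 147, 147, 144, 146, 144, 143, 40, 44, 136, 133, 131, 130, 145, 145, 144]
```

Centred (finger mid 277 px, clip mid 275 px). Squeezing.

Call:
send_rows --increments '[{"dx":0,"dy":0,"dz":0,"yaw":0,"claw":0.2},{"dx":0,"dy":0,"dz":0,"yaw":0,"claw":0.4},{"dx":0,"dy":0,"dz":0,"yaw":0,"claw":0.6},{"dx":0,"dy":0,"dz":0,"yaw":0,"claw":0.6},{"dx":0,"dy":0,"dz":0,"yaw":0,"claw":0.6},{"dx":0,"dy":0,"dz":0,"yaw":0,"claw":0.6}]'

```text
time: 30.98
tool_pos: [0.4241, 0.3081, 0.1053]
tool_rot: [-0.0, 0.026, 1.0, -0.0]
contact_force: [0.5, -0.4, 0.2]
gripper_width: 0.277
grasp_force: 62.5
```

Call:
send_rows --increments '[{"dx":0,"dy":0,"dz":-0.03,"yaw":0,"claw":0.6},{"dx":0,"dy":0,"dz":-0.07,"yaw":0,"claw":0.6},{"dx":0,"dy":0,"dz":-0.12,"yaw":0,"claw":0.6},{"dx":0,"dy":0,"dz":-0.16,"yaw":0,"claw":0.6},{"dx":0,"dy":0,"dz":-0.16,"yaw":0,"claw":0.6},{"dx":0,"dy":0,"dz":-0.16,"yaw":0,"claw":0.6}]'

```text
time: 31.72
tool_pos: [0.4237, 0.308, 0.1848]
tool_rot: [-0.0, 0.026, 1.0, -0.0]
contact_force: [-0.4, -0.2, -0.6]
gripper_width: 0.274
grasp_force: 62.5
```

Run:
```python
from h import *
f,c,s=shot("wrist","w16");print(s["time"],T_tool(s),s["gripper_width"],s["contact_force"],s["grasp_force"])
print(delta((.6128,.2934,.19),1.566))
```

```text
31.725 [[-0.9987  0.0517 -0.0008  0.4237]
 [ 0.0517  0.9987 -0.0004  0.308 ]
 [ 0.0008 -0.0004 -1.      0.1848]
 [ 0.      0.      0.      1.    ]] 0.27412571771924876 [-0.4448 -0.224  -0.6419] 62.48075008392334
[array([-0.3795, -0.0092, -0.0122]), np.float64(-0.031367292636938604)]
```

Call:
send_rows --increments '[{"dx":-0.1,"dy":-0.003,"dz":0,"yaw":-0.031,"claw":0.6},{"dx":-0.2,"dy":-0.006,"dz":0,"yaw":-0.031,"claw":0.6},{"dx":-0.3,"dy":-0.009,"dz":0,"yaw":-0.031,"claw":0.6},{"dx":-0.37,"dy":-0.009,"dz":0,"yaw":-0.031,"claw":0.6},{"dx":-0.38,"dy":-0.009,"dz":0,"yaw":-0.031,"claw":0.6},{"dx":-0.38,"dy":-0.009,"dz":0,"yaw":-0.031,"claw":0.6},{"dx":-0.38,"dy":-0.009,"dz":0,"yaw":-0.031,"claw":0.6},{"dx":-0.38,"dy":-0.009,"dz":0,"yaw":-0.031,"claw":0.6}]'

```text
time: 32.78
tool_pos: [0.6127, 0.2941, 0.1854]
tool_rot: [-0.0, 0.002, 1.0, 0.0]
contact_force: [0.2, -0.9, -0.7]
gripper_width: 0.274
grasp_force: 62.5
```

Run:
```python
from h import *
f,c,s=shot("wrist","w17");print(s["time"],T_tool(s),s["gripper_width"])
o=cv2.resize(f[130:370,180:380,::-1],(500,600),interpolation=cv2.INTER_CUBIC)
for i in range(0,200,20):cv2.putText(o,str(180+i),(int(i*2.5),10),0,.35,(0,0,255),1);cv2.line(o,(int(i*2.5),12),(int(i*2.5),18),(0,0,255),1)
for i in range(0,240,20):cv2.putText(o,str(130+i),(0,int(i*2.5)+4),0,.35,(0,0,255),1)
cv2.imwrite("pics/w17c.png",o)
print("plate pred",proj(c,[(.5814,.2936,.09),(.6128,.2936,.09),(.6451,.2936,.09)]))
```

```text
32.775 [[-1.      0.0045 -0.0001  0.6127]
 [ 0.0045  1.      0.      0.2941]
 [ 0.0001  0.     -1.      0.1854]
 [ 0.      0.      0.      1.    ]] 0.27439273790933383
plate pred [[274.3519 166.9134]
 [274.6773 211.1027]
 [274.9909 253.0516]]
```

View pics/w17c.png

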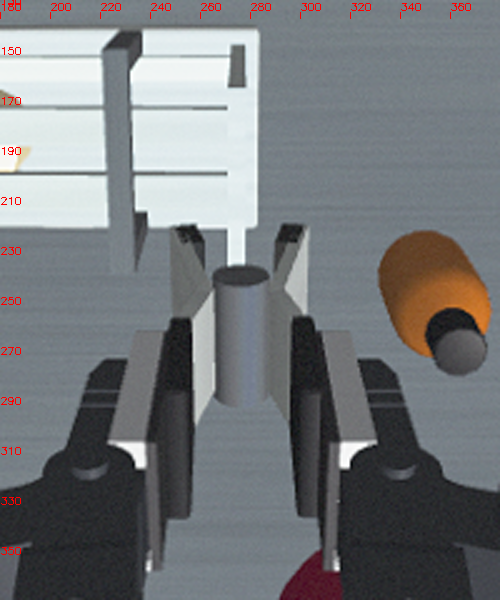

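The picture shows the open jaws (tips at crop x 188 and 290, mid 240) straddling the plate strip (crop x 236), with the plate exactly where predicted (274.6 px). I shift −0.5 mm and lower 70 mm.

Call:
send_rows --increments '[{"dx":0,"dy":-0.001,"dz":0.03,"yaw":0,"claw":0.6},{"dx":0,"dy":-0.001,"dz":0.06,"yaw":0,"claw":0.6},{"dx":0,"dy":-0.001,"dz":0.085,"yaw":0,"claw":0.6},{"dx":0,"dy":-0.001,"dz":0.105,"yaw":0,"claw":0.6},{"dx":0,"dy":-0.001,"dz":0.12,"yaw":0,"claw":0.6},{"dx":0,"dy":-0.001,"dz":0.132,"yaw":0,"claw":0.6},{"dx":0,"dy":-0.001,"dz":0.14,"yaw":0,"claw":0.6},{"dx":0,"dy":-0.001,"dz":0.14,"yaw":0,"claw":0.6},{"dx":0,"dy":-0.001,"dz":0.14,"yaw":0,"claw":0.6},{"dx":0,"dy":-0.001,"dz":0.14,"yaw":0,"claw":0.6}]'

```text
time: 34.08
tool_pos: [0.6138, 0.2934, 0.1158]
tool_rot: [0.0, 0.003, 1.0, 0.0]
contact_force: [0.7, 0.2, 0.0]
gripper_width: 0.279
grasp_force: 62.5
```

Call:
send_rows --increments '[{"dx":0,"dy":0,"dz":0,"yaw":0,"claw":0.35},{"dx":0,"dy":0,"dz":0,"yaw":0,"claw":0.25},{"dx":0,"dy":0,"dz":0,"yaw":0,"claw":0.15},{"dx":0,"dy":0,"dz":0,"yaw":0,"claw":0.0},{"dx":0,"dy":0,"dz":0,"yaw":0,"claw":-0.4},{"dx":0,"dy":0,"dz":0,"yaw":0,"claw":-0.4},{"dx":0,"dy":0,"dz":0,"yaw":0,"claw":-0.4},{"dx":0,"dy":0,"dz":-0.05,"yaw":0,"claw":-0.4},{"dx":0,"dy":0,"dz":-0.13,"yaw":0,"claw":-0.4},{"dx":0,"dy":0,"dz":-0.22,"yaw":0,"claw":-0.4},{"dx":0.1,"dy":0,"dz":-0.28,"yaw":0,"claw":-0.4},{"dx":0.2,"dy":0,"dz":-0.28,"yaw":0,"claw":-0.4},{"dx":0.2,"dy":0,"dz":-0.28,"yaw":0,"claw":-0.4},{"dx":0.2,"dy":0,"dz":-0.28,"yaw":0,"claw":-0.4}]'

```text
time: 35.83
tool_pos: [0.514, 0.2939, 0.2555]
tool_rot: [0.0, 0.003, 1.0, 0.0]
contact_force: [0.5, 0.3, 0.2]
gripper_width: 0.699
grasp_force: 0.0
```

Run:
```python
from h import *
f,c,s=shot("wrist","w18");g,ct,_=shot("top","t18");sd,cs,_=shot("side","s18");print(s["time"],T_tool(s),s["contact_force"])
px=proj(c,[(.6128,.2936,.104),(.6008,.2936,.104),(.6248,.2936,.104),(.6128,.272,.145),(.6128,.3152,.145),(.5814,.2936,.09),(.6451,.2936,.09)]);print(px)
# lever pads: near-black blobs around the plate
h=cv2.cvtColor(f,cv2.COLOR_RGB2HSV);m=cv2.inRange(h,(0,0,0),(179,255,62));x0,y0=(px.min(0)-40).astype(int);x1,y1=(px.max(0)+40).astype(int)
q=np.zeros_like(m);q[max(y0,0):y1,x0:x1]=m[max(y0,0):y1,x0:x1];n,l,st,ce=cv2.connectedComponentsWithStats(q)
for i in range(1,n):
    if st[i,4]>40:print(ce[i],st[i],onplane(c,[ce[i]],.132)[0])
w=cv2.inRange(h,(0,0,225),(179,30,255))
for r in range(int(px[5,1])-4,int(px[6,1])+8,5):print(r,np.where(w[r,x0:x1])[0][[0,-1]]+x0 if w[r,x0:x1].any() else None)
for x in tops(f,c,.04):print(*x)
for nm,im,cc in(("top",g,ct),("side",sd,cs)):
    m=cv2.inRange(cv2.cvtColor(im,cv2.COLOR_RGB2HSV),(0,0,0),(179,255,60));p=proj(cc,[(.6128,.2936,.12)])[0].astype(int)
    r=m[p[1]-20:p[1]+20,p[0]-20:p[0]+20];n,l,st,ce=cv2.connectedComponentsWithStats(r);print(nm,p,[(ce[i]+p-20,st[i,4]) for i in range(1,n) if st[i,4]>4])
```

```text
35.825 [[-1.      0.0052  0.0008  0.514 ]
 [ 0.0052  1.      0.0001  0.2939]
 [-0.0008  0.0001 -1.      0.2555]
 [ 0.      0.      0.      1.    ]] [0.4505 0.3397 0.1669]
[[276.0638 291.2981]
 [275.9792 280.0612]
 [276.1464 302.2419]
 [250.1052 317.4668]
 [301.955  317.1911]
 [275.8585 254.533 ]
 [276.2843 311.72  ]]
[256.635  308.5109] [252 290  10  38 274] [0.6128 0.2768 0.132 ]
[293.3203 306.2121] [289 290  11  38 231] [0.6107 0.3085 0.132 ]
[336.902  315.0882] [333 307   8  20 102] [0.6203 0.3468 0.132 ]
250 [210 281]
255 [210 281]
260 [210 281]
265 [274 278]
270 [210 277]
275 [210 277]
280 None
285 [269 269]
290 [263 269]
295 [263 269]
300 [264 269]
305 None
310 [274 277]
315 None
top [176 174] [(array([162.5455, 159.7273]), np.int32(11)), (array([160.25  , 181.6042]), np.int32(144)), (array([172.3333, 172.7333]), np.int32(30)), (array([183.1   , 176.4333]), np.int32(30)), (array([157.1818, 191.0909]), np.int32(11))]
side [302 104] [(array([303.4286, 101.8571]), np.int32(112)), (array([315.4 , 104.48]), np.int32(25))]
```

The clip's two pads are symmetric about the plate (252–300 px, rows 290–328 on both sides), so the bite is square and central. One last check that no pale disc was overlooked anywhere on the table.

Run:
```python
from h import *
for nm,cn in(("t9","top"),("t14","top"),("t18","top"),("side0","side"),("s18","side")):
    f=cv2.imread(f"pics/{nm}.png")[:,:,::-1].copy();c=cam(cn);m=pale(f);n,l,st,ce=cv2.connectedComponentsWithStats(m);print(nm)
    for i in range(1,n):
        if 12<st[i,4]<300 and max(st[i,2:4])<22:
            w=onplane(c,[ce[i]],.02)[0]
            if abs(w[1])<.65 and -.3<w[0]<.9: print("  ",ce[i],st[i,2:],w[:2])
```

```text
t9
   [375.1818 232.8485] [12 11 33] [ 0.442  -0.3608]
   [353.1176 243.    ] [12 11 34] [ 0.4064 -0.2855]
   [275.1944 358.5556] [20 12 36] [ 0.0175 -0.0302]
   [180.7857 373.    ] [ 8  9 14] [-0.0385  0.2835]
   [295.0667 399.2   ] [ 3  9 15] [-0.1179 -0.099 ]
t14
   [143.6  211.04] [ 8 18 25] [0.5    0.4258]
   [190.4    306.7333] [11  6 15] [0.1834 0.256 ]
t18
   [150.1333 170.3333] [ 4 14 15] [0.6398 0.4097]
side0
   [257.9375 307.25  ] [14  5 16] [ 0.4059 -0.266 ]
   [257.5333 317.8667] [15  9 30] [ 0.4018 -0.2908]
   [278.2273 350.2273] [15  8 22] [ 0.4356 -0.3686]
s18
```

No pale disc remains (the other hits are reflections on the arm), so I'm handing in.

```bash
python3 -c "
from plant import manip
print(manip.job_done())"
```

```text
the job is handed in; nothing more can be done
None
```

The job is handed in: all three candle discs are in the packer's trough and the clip sits squarely on the middle of the end plate, as far as my camera checks can tell; the hand-in gave no verdict.

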